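# Put four mixed-up switch parts back on their own calibration stations

## Task

The four switch parts are standing on one another's calibration stations. Put the white lamp cap on the yellow station, the black rocker boot on the blue one, the silver rotary encoder on the green one and the red switch guard on the purple one, each upright and centred; a station takes only one part at a time, so along the way use the empty cork station as the parking place. Leave the chrome toggle extractor where it lies.

Things in the scene. Friction and masses are not known exactly. Their poses are not given: they have to be found in the camera images.
- cap_center (a point): white plastic warning lamp cap, a round body 36 mm in diameter with a domed top, 42 mm tall; straight sides up to 30 mm. The point is its centre, 21 mm above its underside; z is up.
- boot_center (a point): black rubber rocker boot, a block 44 mm (its x) by 26 mm (its y), straight sides up to 30 mm, shallow two-slope top, 40 mm tall. The point is its centre, 20 mm above its underside; z is up. Gripped across its 26 mm width (y).
- encoder_center (a point): silver rotary encoder, a round aluminium body 38 mm in diameter and 32 mm tall with a thin shaft on top (8 mm diameter), 46 mm tall overall. The point is its centre, 23 mm above its underside; z is up.
- guard_center (a point): red plastic switch guard, a block 46 mm (its x) by 26 mm (its y) and 28 mm tall, with a step on its -x half up to 42 mm overall. The point is its centre line, 21 mm above its underside; z is up. Gripped across its 26 mm width (y).
- station_yellow: yellow round station with a thin white ring, 90 mm across and 8 mm high, fixed to the bench. Origin: centre of its underside (its top face is 8 mm above). At the start the encoder or the guard stands on it.
- station_blue: blue round station with a thin white ring, 90 mm across and 8 mm high, fixed to the bench. Origin: centre of its underside (its top face is 8 mm above). At the start the encoder or the guard stands on it.
- station_green: green round station with a thin white ring, 90 mm across and 8 mm high, fixed to the bench. Origin: centre of its underside (its top face is 8 mm above). At the start the cap or the boot stands on it.
- station_purple: purple round station with a thin white ring, 90 mm across and 8 mm high, fixed to the bench. Origin: centre of its underside (its top face is 8 mm above). At the start the cap or the boot stands on it.
- station_cork: brown cork-faced round station with a dark steel rim, the parking place, empty at the start, 90 mm across and 8 mm high, fixed to the bench. Origin: centre of its underside (its top face is 8 mm above).
- extractor: chrome toggle extractor, a slim hand tool 110 mm long (its x), 22 mm wide and 18 mm high, lying loose on the bench between stations. Origin: middle of its length, on the bench. A brass weight (32 mm across, 38 mm tall) and a small steel dish (60 mm across, 20 mm high) stand loose between other stations; none overlaps a station.

How it is judged:
On the way:
1. one of the four parts has been set down on the cork station (((horizontal distance between cap_center and station_cork below 0.03 m and height (world z) of cap_center below 0.034 m and angle between cap_center's own z axis and vertical below 0.12 rad and linear speed of cap below 0.02 m/s) or (horizontal distance between boot_center and station_cork below 0.03 m and height (world z) of boot_center below 0.033 m and angle between boot_center's own z axis and vertical below 0.12 rad and linear speed of boot below 0.02 m/s) or (horizontal distance between encoder_center and station_cork below 0.03 m and height (world z) of encoder_center below 0.036 m and angle between encoder_center's own z axis and vertical below 0.12 rad and linear speed of encoder below 0.02 m/s) or (horizontal distance between guard_center and station_cork below 0.03 m and height (world z) of guard_center below 0.034 m and angle between guard_center's own z axis and vertical below 0.12 rad and linear speed of guard below 0.02 m/s))), for 0.2 s.
At the end, for the whole second after the job is handed in: The cap stands on the yellow, the boot on the blue, the encoder on the green and the guard on the purple station, each with its centre within 15 mm of the station's centre, down on the station (within 5 mm), upright within 0.12 rad, released and at rest (horizontal distance between cap_center and station_yellow below 0.015 m and height (world z) of each of cap_center, guard_center below 0.034 m and angle between each of cap_center, boot_center, encoder_center, guard_center's own z axis and vertical below 0.12 rad and linear speed of each of cap, boot, encoder, guard below 0.02 m/s and horizontal distance between boot_center and station_blue below 0.015 m and height (world z) of boot_center below 0.033 m and horizontal distance between encoder_center and station_green below 0.015 m and height (world z) of encoder_center below 0.036 m and horizontal distance between guard_center and station_purple below 0.015 m); the robot touches nothing.
It fails at once if the toggle extractor is moved by more than 20 mm (distance of extractor from where it was at the start of the episode above 0.02 m).
It also fails if it takes over 136 s, if anything falls off the work surface, if the arm or the gripper's body presses on something with over 40 N, if the wrist force passes 120 N, or if a joint passes its speed limit or range.

## Robot

A 6-joint arm with a two-finger parallel gripper is mounted at the origin on the work surface. World frame = base frame: x ahead of the robot, y to its left, z up, the work surface at z = 0. Lengths are in m, angles in rad, forces in N, time in s.
With the tool pointing down it reaches from about 0.275 to 0.75 m from the base axis. Payload 10.2 kg.
Tool frame: the origin (TCP) lies midway between the tips of the shut fingers; the grasp point (between the pads) lies 19 mm behind it; z points along the fingers, y is the line along which they close (so a half turn about z gives the same grasp; the last joint's range is limited). The gripper opens to 85 mm and grips with 20 to 120 N. Pads are 22 mm wide; open, the fingers measure 114 mm over their backs; the gripper's body (76 mm by 85 mm) begins 54 mm behind the grasp point. The pads swing forward as they close: fully open they stand 13 mm farther back than shut.
Start: joints at [-1.39, 0.313, 1.498, -0, 1.331, -0.223], TCP at [0.206, -0.483, 0.231] pointing down, gripper open.
Joint ranges: [-2.94, 2.94], [-0.97, 2.17], [0.19, 2.56], [-1.23, 4.37], [0.02, 3.11], [-2.88, 2.88]. Speed limits (rad/s): [2.39, 2.39, 3.01, 3.14, 3.14, 3.14].

## Interface

Orientations are given as a unit quaternion [x, y, z, w].
In Python, from station import bot gives the robot as it stands. The module is installed in compiled form; this text tells all that it offers.
- The arm moves only by the tool step_arm, never from a script. Its argument "rows" is a list of rows, each an object of numbers: "claw": the closure, from 0 (fully open) to 1 (shut); "dx", "dy", "dz": the shift along the world's x, y, z in cm; "rx", "ry", "rz": the turn, a rotation vector about the world's x, y, z in rad. In form: [{"claw": .., "dx": .., "dy": .., "dz": .., "rx": .., "ry": .., "rz": ..}, ...]. A call has 1 to 5 rows; each row shifts and turns the commanded pose from where the row before left it; what a row does not reach is not made up. A row lasts 1/10 s, in which the tool goes at most 50 mm and 8.59 degrees, less where a joint would pass 70% of its speed; a pose out of reach is approached as far as the arm can. A call with a gripper value outside its range is refused whole. The fingers move at their own pace and stop on an object; "grip_force" is the grip in N (left out, the last holds). Time passes only in rows, so rows that do not move let the fingers close. It gives the time, the measured TCP pose, the force, the opening and the grip force at its end, in the units of the state.
- bot.sense(): the state, without advancing time (a new reading comes with each control period).
- bot.grab_frame(name): name is "side" or "top"; returns the picture (480x640x3 uint8, blue, green, red); there is no depth.
- bot.camera_info(name): a dict with "vfov" (degrees; the focal length in pixels is half the picture's height over the tangent of half this angle, whatever the lens; pixels are square), "cx", "cy" (the principal point, pixels), "rvec" (rotation vector, rad) and "tvec" (3), from world to camera coordinates, as OpenCV has them. Camera axes: x right, y down, z forward; pixel columns grow to the right and rows downward; lengths in m; the calibration is good to about 2 mm. A picture is of the moment at which its call begins. camera_info takes no time and is no camera call.
- bot.sign_off(): hands the job in; it is judged then, once.
The state is a dict: "time_s": time; "qpos": joint angles; "qvel": joint speeds; "tau": joint torques, N m; "eef_pos": TCP position; "eef_rot": TCP orientation; "force": force on the tool from outside, world axes, zero at the start; "ft_torque": the same for the moment, N m; "gripper_width": finger opening in m; "finger_force": force on a finger pad.
Only numpy, scipy, OpenCV 4.12 (cv2) and the standard library are available. Lean on these libraries where they do the work, as an engineer would, in place of code of your own. Each camera call takes 0.05 s, during which the arm holds its last target. There are 200 camera calls.

## Working session

There is one attempt and no reset: what is moved stays moved. The work goes in short steps, Python scripts to look and compute and a tool call to move; the robot and the scene stay as the last step left them, time stands still between calls to the robot, and variables do not carry over. Pictures are saved under pics/ and viewed, at most 14 in all, crops included, and the job is handed in when it is done.

Besides the shell and the picture viewer there is one more tool, called by a JSON object that holds its "api" and its "payload", one argument or row to a line. step_arm: Moves the arm, as the interface text tells. Its arguments: {"type":"object","properties":{"rows":{"type":"array"},"grip_force":{"type":"number"}},"required":["rows"]}

```bash
mkdir -p pics; python3 - <<'E'
from station import bot
import cv2
for n in("top","side"):
    cv2.imwrite(f"pics/{n}0.png",bot.grab_frame(n)); print(n,bot.camera_info(n))
print(bot.sense())
E
```

```text
top {'vfov': 56.53295727349362, 'cx': 319.3116792921766, 'cy': 241.35879905276144, 'rvec': array([ 2.16487707, -2.06301626,  0.21652513]), 'tvec': array([-0.01226307,  0.54876446,  0.79164677])}
side {'vfov': 52.3252053938846, 'cx': 327.5744991880789, 'cy': 239.39585711607123, 'rvec': array([ 0.60079453, -2.4247909 ,  1.42602174]), 'tvec': array([0.48248015, 0.16519799, 0.72566726])}
{'time_s': 0.1, 'qpos': array([-1.39038498e+00,  3.13396356e-01,  1.49834125e+00, -2.61305942e-05,
        1.33096843e+00, -2.23394687e-01]), 'qvel': array([-0.00030332, -0.00096411, -0.00165881, -0.00121154,  0.00071285,
       -0.00308595]), 'tau': array([ 2.22371367e-03, -4.12900043e+01, -2.60140908e+01, -2.34004783e-04,
        3.00836917e-03,  1.25405077e-05]), 'eef_pos': array([ 0.20622913, -0.48256396,  0.23079859]), 'eef_rot': array([ 9.79685957e-01,  2.00537070e-01, -7.23370392e-07, -5.56836319e-04]), 'force': array([ 0.05891732, -0.43540715, -0.62470095]), 'ft_torque': array([-0.04184953, -0.04002518, -0.00495687]), 'finger_force': 0.0, 'gripper_width': 0.08534485161456061}
```

View pics/top0.png

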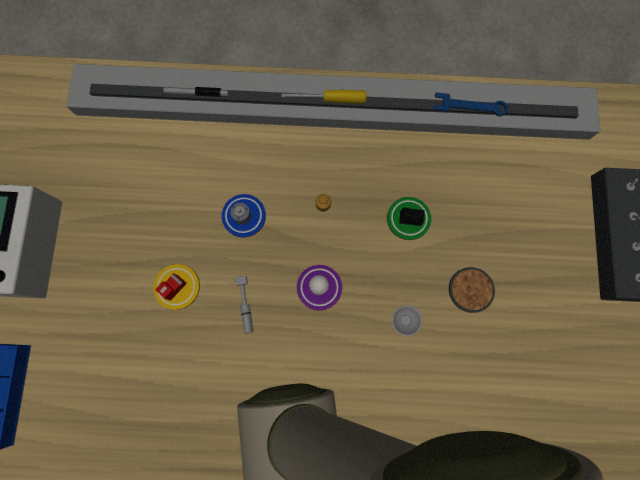

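View pics/side0.png

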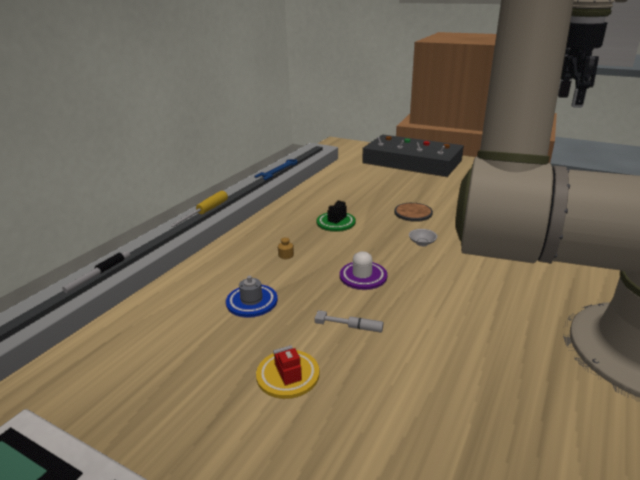

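Top view: yellow (177,287) holds the guard, blue (244,215) the encoder, green (409,218) the boot and purple (319,287) the cap. Cork (472,289) is empty and the extractor lies near (246,305). The side view shows the same layout.

```bash
cat > h.py <<'E'
import cv2,numpy as np
from station import bot
def cam(n):
    i=bot.camera_info(n); f=240/np.tan(np.radians(i['vfov'])/2)
    K=np.array([[f,0,i['cx']],[0,f,i['cy']],[0,0,1]]); R=cv2.Rodrigues(i['rvec'])[0]
    return K,R,np.array(i['tvec'])
def ray(n,px,z):
    K,R,t=cam(n); px=np.atleast_2d(px).astype(float)
    d=(np.linalg.inv(K)@np.c_[px,np.ones(len(px))].T).T@R; c=-R.T@t
    return (c+d*((z-c[2])/d[:,2])[:,None])[:,:2]
def proj(n,p):
    K,R,t=cam(n); return cv2.projectPoints(np.atleast_2d(np.array(p,float)),cv2.Rodrigues(R)[0],t,K,None)[0][:,0]
HUE={'yellow':(20,32),'blue':(105,125),'green':(55,80),'purple':(130,160)}
def comp(m,near,r=40):
    "largest contour within r px of near"
    w=np.zeros_like(m); cv2.circle(w,near,r,255,-1)
    c=cv2.findContours(m&w,cv2.RETR_EXTERNAL,cv2.CHAIN_APPROX_NONE)[0]
    return max(c,key=cv2.contourArea)
E
python3 - <<'E'
from h import *
im=cv2.imread('pics/top0.png'); hsv=cv2.cvtColor(im,cv2.COLOR_BGR2HSV)
at={'yellow':(177,287),'blue':(244,215),'green':(409,218),'purple':(319,287),'cork':(472,289)}
print('cam',-cam('top')[1].T@cam('top')[2])
for k,p in at.items():
    if k=='cork': m=(((hsv[...,0]<12)|(hsv[...,2]<70)))*np.uint8(255)
    else: m=cv2.inRange(hsv,(HUE[k][0],150,60),(HUE[k][1],255,255))
    c=comp(m,p,28); e=ray('top',cv2.convexHull(c)[:,0],.008)
    (x,y),(a,b),_=cv2.fitEllipse(cv2.convexHull(c)); q=ray('top',[(x,y)],.008)[0]
    cc,r=cv2.minEnclosingCircle(np.float32(e)); print(k,(round(x,1),round(y,1)),a,b,'fit',q.round(4),'circ',np.round(cc,4),round(r,4))
T=[cv2.resize(im[y-30:y+30,x-30:x+30],(390,290) if 0 else (266,266),interpolation=cv2.INTER_CUBIC) for x,y in list(at.values())[:4]]
s=cv2.imread('pics/side0.png')
S=[cv2.resize(s[y-33:y+33,x-33:x+33],(266,266),interpolation=cv2.INTER_CUBIC) for x,y in[(288,368),(251,295),(336,216),(363,269)]]
T=cv2.convertScaleAbs(np.vstack([np.hstack(T),np.hstack(S)]),alpha=1.5,beta=15)
cv2.imwrite('pics/crop0.png',cv2.resize(T,(800,400)))
E
```

```text
cam [0.37745865 0.01056554 0.88623404]
yellow (176.0, 286.5) 44.684024810791016 47.29597473144531 fit [0.4545 0.2913] circ [0.4545 0.2913] 0.0458
blue (243.1, 215.2) 41.879398345947266 43.291439056396484 fit [0.6053 0.1716] circ [0.6059 0.1714] 0.0445
green (408.6, 217.8) 41.59113693237305 43.307090759277344 fit [ 0.6164 -0.1647] circ [ 0.6167 -0.1648] 0.0444
purple (318.9, 287.0) 44.00084686279297 44.40772247314453 fit [0.4669 0.0109] circ [0.4673 0.0109] 0.0439
cork (471.3, 289.5) 43.91938018798828 46.750450134277344 fit [ 0.4765 -0.2891] circ [ 0.4768 -0.2893] 0.0452
```

View pics/crop0.png

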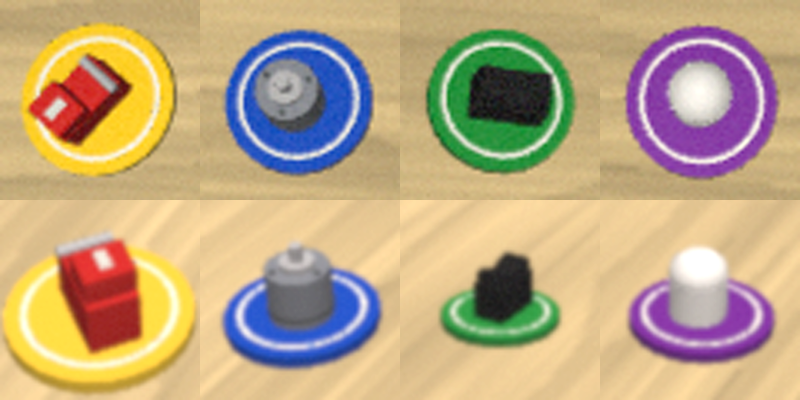

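The crop shows all parts upright. The guard's raised half (with the label) points toward +y/-x, and its low half with the grey strip is on the other side. Next I measure the part centres and yaws.

```bash
cat >> h.py <<'E'
def masks(im):
    h=cv2.cvtColor(im,cv2.COLOR_BGR2HSV); H,S,V=cv2.split(h)
    u=lambda b:(b*255).astype(np.uint8)
    return {'guard':u(((H<8)|(H>172))&(S>140)&(V>40)),'boot':u((V<50)&(S<160)),
            'encoder':u((S<70)&(V>30)),'cap':u((S<70)&(V>90))}
HT={'guard':.042,'boot':.036,'encoder':.032,'cap':.034}
def locate(im,k,near,base=.008,r=22,view=False):
    c=cv2.convexHull(comp(masks(im)[k],near,r))[:,0]
    lo=ray('top',c,base); hi=ray('top',c,base+HT[k]); nad=(-cam('top')[1].T@cam('top')[2])[:2]
    mid=(lo.mean(0)+hi.mean(0))/2; d=mid-nad
    if k in('cap','encoder'): ang=np.arctan2(d[1],d[0])
    else:
        (cx,cy),(w,h),_=R=cv2.minAreaRect(np.float32(lo*1000)); b=cv2.boxPoints(R)
        e=max(b[1]-b[0],b[2]-b[1],key=np.linalg.norm); ang=np.arctan2(e[1],e[0])
    A=np.array([[np.cos(ang),np.sin(ang)],[-np.sin(ang),np.cos(ang)]]); ctr=np.zeros(2); sz=[]
    for i,a in enumerate(A):
        pr=d@a; P,N=(lo@a,hi@a)
        if k in('cap','encoder') and i==1: mx,mn=N.max(),N.min()
        else: mx=(N if pr>0 else P).max(); mn=(P if pr>0 else N).min()
        ctr+=a*(mx+mn)/2; sz.append(mx-mn)
    return ctr,np.degrees(ang)%180,np.array(sz),c
E
python3 - <<'E'
from h import *
im=cv2.imread('pics/top0.png'); o=cv2.resize(im,None,fx=4,fy=4,interpolation=cv2.INTER_CUBIC)
o=cv2.convertScaleAbs(o,alpha=1.5,beta=15); T=[]
for k,p,r in[('guard',(171,286),25),('encoder',(241,213),15),('boot',(412,217),20),('cap',(319,285),14)]:
    c,a,s,h=locate(im,k,p,.008,r); print(k,c.round(4),a.round(1),s.round(4))
    t=np.radians(a); A=np.array([[np.cos(t),np.sin(t)],[-np.sin(t),np.cos(t)]])
    L,W=dict(guard=(46,26),boot=(44,26),encoder=(38,38),cap=(36,36))[k]
    for z,col in((.008,(0,255,255)),(.036,(255,255,0))):
        if k in('encoder','cap'):
            w=np.linspace(0,6.28,40); P=c+np.c_[np.cos(w),np.sin(w)]*L/2000
        else: P=c+np.array([[1,1],[1,-1],[-1,-1],[-1,1]])*[L/2000,W/2000]@A
        q=proj('top',np.c_[P,np.full(len(P),z)])*4+1.5
        cv2.polylines(o,[q.astype(int)],True,col,1)
    x,y=p[0]*4,p[1]*4; T.append(cv2.resize(o[y-90:y+90,x-90:x+90],(400,300) if 0 else (300,300)))
cv2.imwrite('pics/chk0.png',np.vstack([np.hstack(T[:2]),np.hstack(T[2:])]))
E
```

```text
guard [0.4529 0.2949] 139.8 [0.041  0.0219]
encoder [0.6051 0.1741] 35.3 [0.0334 0.0361]
boot [ 0.6144 -0.1661] 85.4 [0.0402 0.0216]
cap [0.4697 0.0118] 0.7 [0.0333 0.0361]
```

View pics/chk0.png

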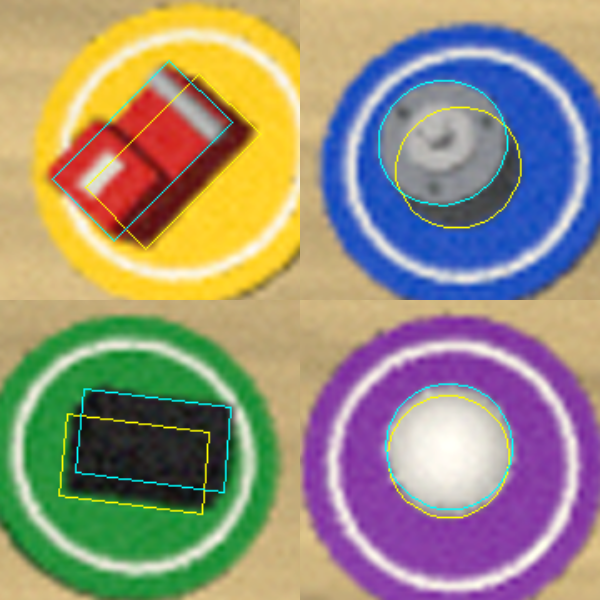

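{"api": "step_arm", "payload": {
  "rows": [
    {"claw": 0,"dx": 2.2,"dy": 4.12,"dz": -0.9,"rz": 0.1},
    {"claw": 0,"dx": 2.2,"dy": 4.12,"dz": -0.9,"rz": 0.1},
    {"claw": 0,"dx": 2.2,"dy": 4.12,"dz": -0.9,"rz": 0.1},
    {"claw": 0,"dx": 2.2,"dy": 4.12,"dz": -0.9,"rz": 0.1},
    {"claw": 0,"dx": 2.2,"dy": 4.12,"dz": -0.9,"rz": 0.1}
  ],
  "grip_force": 35
}}

```text
invalid input at $.rows[0]: expected keys claw, dx, dy, dz, rx, ry, rz
```

{"api": "step_arm", "payload": {
  "rows": [
    {"claw": 0,"dx": 2.2,"dy": 4.12,"dz": -0.9,"rz": 0.1},
    {"claw": 0,"dx": 2.2,"dy": 4.12,"dz": -0.9,"rz": 0.1},
    {"claw": 0,"dx": 2.2,"dy": 4.12,"dz": -0.9,"rz": 0.1},
    {"claw": 0,"dx": 2.2,"dy": 4.12,"dz": -0.9,"rz": 0.1},
    {"claw": 0,"dx": 2.2,"dy": 4.12,"dz": -0.9,"rz": 0.1}
  ]
}}

```text
invalid input at $.rows[0]: expected keys claw, dx, dy, dz, rx, ry, rz
```

{"api": "step_arm", "payload": {
  "rows": [
    {"claw": 0,"dx": 2.2,"dy": 4.12,"dz": -0.9,"rz": 0.1},
    {"claw": 0,"dx": 2.2,"dy": 4.12,"dz": -0.9,"rz": 0.1},
    {"claw": 0},
    {"claw": 0}
  ]
}}

```text
invalid input at $.rows[0]: expected keys claw, dx, dy, dz, rx, ry, rz
```

All keys needed.

{"api": "step_arm", "payload": {
  "rows": [
    {"claw": 0,"dx": 2.2,"dy": 4.12,"dz": -0.9,"rx": 0,"ry": 0,"rz": 0.1},
    {"claw": 0,"dx": 2.2,"dy": 4.12,"dz": -0.9,"rx": 0,"ry": 0,"rz": 0.1},
    {"claw": 0,"dx": 2.2,"dy": 4.12,"dz": -0.9,"rx": 0,"ry": 0,"rz": 0.1},
    {"claw": 0,"dx": 2.2,"dy": 4.12,"dz": -0.9,"rx": 0,"ry": 0,"rz": 0.1},
    {"claw": 0,"dx": 2.2,"dy": 4.12,"dz": -0.9,"rx": 0,"ry": 0,"rz": 0.1}
  ],
  "grip_force": 35
}}

```text
time_s: 0.6
eef_pos: [0.3167, -0.275, 0.1858]
eef_rot: [0.899, 0.438, 0.0, -0.0]
force: [1.2, -1.0, -0.1]
gripper_width: 0.0853
finger_force: 0.0
```

{"api": "step_arm", "payload": {
  "rows": [
    {"claw": 0,"dx": 2.2,"dy": 4.12,"dz": -0.9,"rx": 0,"ry": 0,"rz": 0.1},
    {"claw": 0,"dx": 2.2,"dy": 4.12,"dz": -0.9,"rx": 0,"ry": 0,"rz": 0.1},
    {"claw": 0,"dx": 2.2,"dy": 4.12,"dz": -0.9,"rx": 0,"ry": 0,"rz": 0.1},
    {"claw": 0,"dx": 2.2,"dy": 4.12,"dz": -0.9,"rx": 0,"ry": 0,"rz": 0.1},
    {"claw": 0,"dx": 2.2,"dy": 4.12,"dz": -0.9,"rx": 0,"ry": 0,"rz": 0.1}
  ]
}}

```text
time_s: 1.1
eef_pos: [0.4268, -0.0689, 0.1409]
eef_rot: [0.762, 0.647, -0.0, 0.0]
force: [-0.4, -1.1, -0.1]
gripper_width: 0.0855
finger_force: 0.0
```

{"api": "step_arm", "payload": {
  "rows": [
    {"claw": 0,"dx": 2.2,"dy": 4.12,"dz": -0.9,"rx": 0,"ry": 0,"rz": 0.1},
    {"claw": 0,"dx": 2.2,"dy": 4.12,"dz": -0.9,"rx": 0,"ry": 0,"rz": 0.1},
    {"claw": 0,"dx": 0,"dy": 0,"dz": 0,"rx": 0,"ry": 0,"rz": 0},
    {"claw": 0,"dx": 0,"dy": 0,"dz": 0,"rx": 0,"ry": 0,"rz": 0}
  ]
}}

```text
time_s: 1.5
eef_pos: [0.47, 0.0123, 0.1228]
eef_rot: [0.695, 0.719, -0.0, -0.0]
force: [0.7, -1.1, 1.2]
gripper_width: 0.0855
finger_force: 0.0
```

{"api": "step_arm", "payload": {
  "rows": [
    {"claw": 0,"dx": 0,"dy": 0,"dz": -3.5,"rx": 0,"ry": 0,"rz": 0},
    {"claw": 0,"dx": 0,"dy": 0,"dz": -3.5,"rx": 0,"ry": 0,"rz": 0},
    {"claw": 0,"dx": 0,"dy": 0,"dz": -2.5,"rx": 0,"ry": 0,"rz": 0},
    {"claw": 0,"dx": 0,"dy": 0,"dz": -1.6,"rx": 0,"ry": 0,"rz": 0},
    {"claw": 0,"dx": 0,"dy": 0,"dz": 0,"rx": 0,"ry": 0,"rz": 0}
  ]
}}

```text
time_s: 2.0
eef_pos: [0.4689, 0.0105, 0.011]
eef_rot: [0.696, 0.718, -0.001, -0.002]
force: [-0.2, -0.0, -0.5]
gripper_width: 0.0858
finger_force: 0.0
```

{"api": "step_arm", "payload": {
  "rows": [
    {"claw": 1,"dx": 0,"dy": 0,"dz": 0,"rx": 0,"ry": 0,"rz": 0},
    {"claw": 1,"dx": 0,"dy": 0,"dz": 0,"rx": 0,"ry": 0,"rz": 0},
    {"claw": 1,"dx": 0,"dy": 0,"dz": 0,"rx": 0,"ry": 0,"rz": 0},
    {"claw": 1,"dx": 0,"dy": 0,"dz": 0,"rx": 0,"ry": 0,"rz": 0},
    {"claw": 1,"dx": 0,"dy": 0,"dz": 0,"rx": 0,"ry": 0,"rz": 0}
  ]
}}

```text
time_s: 2.5
eef_pos: [0.4707, 0.0114, 0.0133]
eef_rot: [0.695, 0.719, 0.0, 0.001]
force: [-1.7, -1.2, 6.2]
gripper_width: 0.0348
finger_force: 34.4
```

{"api": "step_arm", "payload": {
  "rows": [
    {"claw": 1,"dx": 0,"dy": 0,"dz": 0,"rx": 0,"ry": 0,"rz": 0},
    {"claw": 1,"dx": 0,"dy": 0,"dz": 0,"rx": 0,"ry": 0,"rz": 0}
  ]
}}

```text
time_s: 2.7
eef_pos: [0.4707, 0.0114, 0.0133]
eef_rot: [0.695, 0.719, 0.0, 0.001]
force: [-2.0, -1.1, 7.2]
gripper_width: 0.0353
finger_force: 34.4
```

{"api": "step_arm", "payload": {
  "rows": [
    {"claw": 1,"dx": 0,"dy": 0,"dz": 1,"rx": 0,"ry": 0,"rz": 0},
    {"claw": 1,"dx": 0,"dy": 0,"dz": 3,"rx": 0,"ry": 0,"rz": 0},
    {"claw": 1,"dx": 0,"dy": 0,"dz": 4,"rx": 0,"ry": 0,"rz": 0},
    {"claw": 1,"dx": 0.1,"dy": -3,"dz": 0,"rx": 0,"ry": 0,"rz": -0.05},
    {"claw": 1,"dx": 0.1,"dy": -4,"dz": 0,"rx": 0,"ry": 0,"rz": -0.05}
  ]
}}

```text
time_s: 3.2
eef_pos: [0.4728, -0.0584, 0.0943]
eef_rot: [0.73, 0.683, 0.001, 0.001]
force: [0.6, 0.0, 0.1]
gripper_width: 0.0347
finger_force: 35.1
```

{"api": "step_arm", "payload": {
  "rows": [
    {"claw": 1,"dx": 0.1,"dy": -4,"dz": 0,"rx": 0,"ry": 0,"rz": -0.05},
    {"claw": 1,"dx": 0.1,"dy": -4,"dz": 0,"rx": 0,"ry": 0,"rz": -0.05},
    {"claw": 1,"dx": 0.1,"dy": -4,"dz": 0,"rx": 0,"ry": 0,"rz": -0.05},
    {"claw": 1,"dx": 0.1,"dy": -4,"dz": 0,"rx": 0,"ry": 0,"rz": -0.05},
    {"claw": 1,"dx": 0.1,"dy": -4,"dz": 0,"rx": 0,"ry": 0,"rz": -0.05}
  ]
}}

```text
time_s: 3.7
eef_pos: [0.4771, -0.2601, 0.0932]
eef_rot: [0.81, 0.586, 0.0, 0.0]
force: [1.0, -0.1, -0.7]
gripper_width: 0.0348
finger_force: 35.1
```

{"api": "step_arm", "payload": {
  "rows": [
    {"claw": 1,"dx": 0,"dy": -2.1,"dz": 0,"rx": 0,"ry": 0,"rz": 0},
    {"claw": 1,"dx": 0,"dy": -1,"dz": 0,"rx": 0,"ry": 0,"rz": 0},
    {"claw": 1,"dx": 0,"dy": 0,"dz": 0,"rx": 0,"ry": 0,"rz": 0},
    {"claw": 1,"dx": 0,"dy": 0,"dz": 0,"rx": 0,"ry": 0,"rz": 0}
  ]
}}

```text
time_s: 4.1
eef_pos: [0.4773, -0.2882, 0.0925]
eef_rot: [0.81, 0.587, 0.0, -0.0]
force: [0.1, -0.3, -0.6]
gripper_width: 0.0346
finger_force: 35.1
```

{"api": "step_arm", "payload": {
  "rows": [
    {"claw": 1,"dx": 0,"dy": 0,"dz": -3.5,"rx": 0,"ry": 0,"rz": 0},
    {"claw": 1,"dx": 0,"dy": 0,"dz": -2.5,"rx": 0,"ry": 0,"rz": 0},
    {"claw": 1,"dx": 0,"dy": 0,"dz": -1.4,"rx": 0,"ry": 0,"rz": 0},
    {"claw": 1,"dx": 0,"dy": 0,"dz": -0.3,"rx": 0,"ry": 0,"rz": 0},
    {"claw": 1,"dx": 0,"dy": 0,"dz": -0.2,"rx": 0,"ry": 0,"rz": 0}
  ]
}}

```text
time_s: 4.6
eef_pos: [0.4777, -0.2892, 0.0139]
eef_rot: [0.81, 0.587, 0.0, 0.0]
force: [-0.4, -0.7, -0.1]
gripper_width: 0.0348
finger_force: 35.1
```

```bash
python3 - <<'E'
from h import *
print(bot.sense()['eef_pos'],bot.sense()['force'])
s=bot.grab_frame('side'); q=proj('side',[.477,-.289,.03])[0].astype(int)
cv2.imwrite('pics/s1.png',cv2.resize(s[q[1]-60:q[1]+45,q[0]-70:q[0]+70],None,fx=4,fy=4,interpolation=cv2.INTER_CUBIC))
E
```

```text
[ 0.47774255 -0.2892248   0.01392702] [-0.40098741 -0.67118742 -0.12921557]
```

View pics/s1.png

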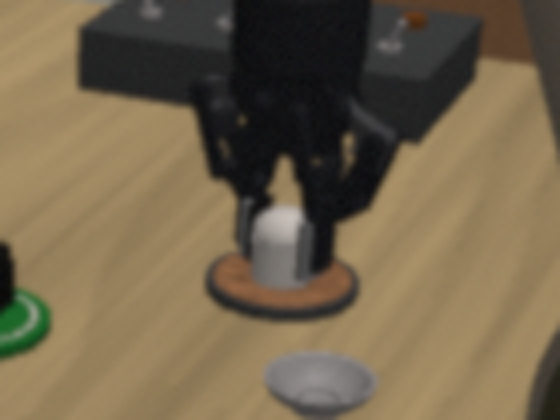

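The cap is upright between the pads at about (283,245) in the crop, over the middle of the cork.

{"api": "step_arm", "payload": {
  "rows": [
    {"claw": 1,"dx": 0,"dy": 0,"dz": -0.1,"rx": 0,"ry": 0,"rz": 0},
    {"claw": 1,"dx": 0,"dy": 0,"dz": 0,"rx": 0,"ry": 0,"rz": 0},
    {"claw": 0,"dx": 0,"dy": 0,"dz": 0,"rx": 0,"ry": 0,"rz": 0},
    {"claw": 0,"dx": 0,"dy": 0,"dz": 0,"rx": 0,"ry": 0,"rz": 0},
    {"claw": 0,"dx": 0,"dy": 0,"dz": 0,"rx": 0,"ry": 0,"rz": 0}
  ]
}}

```text
time_s: 5.15
eef_pos: [0.4772, -0.2894, 0.0124]
eef_rot: [0.81, 0.587, 0.0, 0.0]
force: [0.2, -0.4, -0.7]
gripper_width: 0.0769
finger_force: 0.0
```

{"api": "step_arm", "payload": {
  "rows": [
    {"claw": 0,"dx": 0,"dy": 0,"dz": 0,"rx": 0,"ry": 0,"rz": 0},
    {"claw": 0,"dx": 0,"dy": 0,"dz": 0,"rx": 0,"ry": 0,"rz": 0},
    {"claw": 0,"dx": 0,"dy": 0,"dz": 0,"rx": 0,"ry": 0,"rz": 0}
  ]
}}

```text
time_s: 5.45
eef_pos: [0.4772, -0.2894, 0.0123]
eef_rot: [0.81, 0.587, -0.0, -0.0]
force: [-0.4, 0.6, -0.4]
gripper_width: 0.0851
finger_force: 0.0
```

{"api": "step_arm", "payload": {
  "rows": [
    {"claw": 0,"dx": 0,"dy": 0,"dz": 3.6,"rx": 0,"ry": 0,"rz": 0},
    {"claw": 0,"dx": 0,"dy": 0,"dz": 3.6,"rx": 0,"ry": 0,"rz": 0},
    {"claw": 0,"dx": 0,"dy": 0,"dz": 3.6,"rx": 0,"ry": 0,"rz": 0},
    {"claw": 0,"dx": -0.16,"dy": 3.9,"dz": 0,"rx": 0,"ry": 0,"rz": 0.079},
    {"claw": 0,"dx": -0.16,"dy": 3.9,"dz": 0,"rx": 0,"ry": 0,"rz": 0.079}
  ]
}}

```text
time_s: 5.95
eef_pos: [0.4741, -0.2111, 0.1212]
eef_rot: [0.761, 0.649, 0.0, 0.001]
force: [0.2, 0.1, -1.0]
gripper_width: 0.0855
finger_force: 0.0
```

{"api": "step_arm", "payload": {
  "rows": [
    {"claw": 0,"dx": -0.16,"dy": 3.9,"dz": 0,"rx": 0,"ry": 0,"rz": 0.079},
    {"claw": 0,"dx": -0.16,"dy": 3.9,"dz": 0,"rx": 0,"ry": 0,"rz": 0.079},
    {"claw": 0,"dx": -0.16,"dy": 3.9,"dz": 0,"rx": 0,"ry": 0,"rz": 0.079},
    {"claw": 0,"dx": -0.16,"dy": 3.9,"dz": 0,"rx": 0,"ry": 0,"rz": 0.079},
    {"claw": 0,"dx": -0.16,"dy": 3.9,"dz": 0,"rx": 0,"ry": 0,"rz": 0.079}
  ]
}}

```text
time_s: 6.45
eef_pos: [0.4658, -0.0149, 0.1204]
eef_rot: [0.618, 0.786, 0.0, 0.0]
force: [0.4, -0.3, 0.0]
gripper_width: 0.0853
finger_force: 0.0
```

{"api": "step_arm", "payload": {
  "rows": [
    {"claw": 0,"dx": -0.16,"dy": 3.9,"dz": 0,"rx": 0,"ry": 0,"rz": 0.079},
    {"claw": 0,"dx": -0.16,"dy": 3.9,"dz": 0,"rx": 0,"ry": 0,"rz": 0.079},
    {"claw": 0,"dx": -0.16,"dy": 3.9,"dz": 0,"rx": 0,"ry": 0,"rz": 0.079},
    {"claw": 0,"dx": -0.16,"dy": 3.9,"dz": 0,"rx": 0,"ry": 0,"rz": 0.079},
    {"claw": 0,"dx": -0.16,"dy": 3.9,"dz": 0,"rx": 0,"ry": 0,"rz": 0.079}
  ]
}}

```text
time_s: 6.95
eef_pos: [0.4578, 0.1802, 0.1204]
eef_rot: [0.451, 0.892, 0.0, 0.0]
force: [1.0, -0.4, 0.5]
gripper_width: 0.0854
finger_force: 0.0
```

{"api": "step_arm", "payload": {
  "rows": [
    {"claw": 0,"dx": -0.16,"dy": 3.9,"dz": 0,"rx": 0,"ry": 0,"rz": 0.079},
    {"claw": 0,"dx": -0.16,"dy": 3.9,"dz": 0,"rx": 0,"ry": 0,"rz": 0.079},
    {"claw": 0,"dx": -0.16,"dy": 3.9,"dz": 0,"rx": 0,"ry": 0,"rz": 0.079},
    {"claw": 0,"dx": 0,"dy": 0,"dz": 0,"rx": 0,"ry": 0,"rz": 0},
    {"claw": 0,"dx": 0,"dy": 0,"dz": 0,"rx": 0,"ry": 0,"rz": 0}
  ]
}}

```text
time_s: 7.45
eef_pos: [0.453, 0.2959, 0.1201]
eef_rot: [0.344, 0.939, -0.0, -0.0]
force: [0.1, -0.9, 0.2]
gripper_width: 0.0854
finger_force: 0.0
```

```bash
python3 - <<'E'
from h import *
s=bot.sense(); e=s['eef_pos']; r=s['eef_rot']; print(e, 2*np.arctan2(r[1],r[0]))
im=bot.grab_frame('top'); cv2.imwrite('pics/t1.png',im)
q=tuple(int(v) for v in proj('top',[.477,-.289,.03])[0])
c,a,z,_=locate(im,'cap',q,.008,14); print('cap',c,z, 'tgt cork .4768 -.2893')
E
```

```text
[0.45296396 0.29587275 0.12007046] 2.439649500971118
cap [ 0.47858075 -0.29249368] [0.02612706 0.0352324 ] tgt cork .4768 -.2893
```

{"api": "step_arm", "payload": {
  "rows": [
    {"claw": 0,"dx": 0,"dy": -0.1,"dz": -3.5,"rx": 0,"ry": 0,"rz": 0},
    {"claw": 0,"dx": 0,"dy": 0,"dz": -3.5,"rx": 0,"ry": 0,"rz": 0},
    {"claw": 0,"dx": 0,"dy": 0,"dz": -2.2,"rx": 0,"ry": 0,"rz": 0},
    {"claw": 0,"dx": 0,"dy": 0,"dz": -1.5,"rx": 0,"ry": 0,"rz": 0},
    {"claw": 0,"dx": 0,"dy": 0,"dz": 0,"rx": 0,"ry": 0,"rz": 0}
  ]
}}

```text
time_s: 8.0
eef_pos: [0.4525, 0.293, 0.0117]
eef_rot: [0.345, 0.939, -0.001, -0.001]
force: [-0.1, -0.2, 0.7]
gripper_width: 0.0854
finger_force: 0.0
```

{"api": "step_arm", "payload": {
  "rows": [
    {"claw": 1,"dx": 0,"dy": 0,"dz": 0,"rx": 0,"ry": 0,"rz": 0},
    {"claw": 1,"dx": 0,"dy": 0,"dz": 0,"rx": 0,"ry": 0,"rz": 0},
    {"claw": 1,"dx": 0,"dy": 0,"dz": 0,"rx": 0,"ry": 0,"rz": 0},
    {"claw": 1,"dx": 0,"dy": 0,"dz": 0,"rx": 0,"ry": 0,"rz": 0},
    {"claw": 1,"dx": 0,"dy": 0,"dz": 0,"rx": 0,"ry": 0,"rz": 0}
  ]
}}

```text
time_s: 8.5
eef_pos: [0.4536, 0.2947, 0.014]
eef_rot: [0.344, 0.939, 0.0, 0.0]
force: [-0.2, -1.1, 4.8]
gripper_width: 0.0256
finger_force: 34.7
```

{"api": "step_arm", "payload": {
  "rows": [
    {"claw": 1,"dx": 0,"dy": 0,"dz": 0,"rx": 0,"ry": 0,"rz": 0},
    {"claw": 1,"dx": 0,"dy": 0,"dz": 0,"rx": 0,"ry": 0,"rz": 0},
    {"claw": 1,"dx": 0,"dy": 0,"dz": 0,"rx": 0,"ry": 0,"rz": 0}
  ]
}}

```text
time_s: 8.8
eef_pos: [0.4537, 0.2947, 0.014]
eef_rot: [0.344, 0.939, 0.0, 0.001]
force: [-0.7, -1.2, 5.8]
gripper_width: 0.0257
finger_force: 34.7
```

{"api": "step_arm", "payload": {
  "rows": [
    {"claw": 1,"dx": 0,"dy": 0,"dz": 1,"rx": 0,"ry": 0,"rz": 0},
    {"claw": 1,"dx": 0,"dy": 0,"dz": 3,"rx": 0,"ry": 0,"rz": 0},
    {"claw": 1,"dx": 0,"dy": 0,"dz": 4,"rx": 0,"ry": 0,"rz": 0},
    {"claw": 1,"dx": 0.2,"dy": -2.4,"dz": 0,"rx": 0,"ry": 0,"rz": 0},
    {"claw": 1,"dx": 0.2,"dy": -4,"dz": 0,"rx": 0,"ry": 0,"rz": 0}
  ]
}}

```text
time_s: 9.3
eef_pos: [0.4576, 0.2312, 0.0949]
eef_rot: [0.343, 0.939, 0.001, 0.001]
force: [-0.4, -0.4, -0.7]
gripper_width: 0.0254
finger_force: 34.3
```

{"api": "step_arm", "payload": {
  "rows": [
    {"claw": 1,"dx": 0.2,"dy": -4,"dz": 0,"rx": 0,"ry": 0,"rz": 0},
    {"claw": 1,"dx": 0.2,"dy": -4,"dz": 0,"rx": 0,"ry": 0,"rz": 0},
    {"claw": 1,"dx": 0.2,"dy": -4,"dz": 0,"rx": 0,"ry": 0,"rz": 0},
    {"claw": 1,"dx": 0.2,"dy": -4,"dz": 0,"rx": 0,"ry": 0,"rz": 0},
    {"claw": 1,"dx": 0.13,"dy": -4,"dz": 0,"rx": 0,"ry": 0,"rz": 0}
  ]
}}

```text
time_s: 9.8
eef_pos: [0.4665, 0.0291, 0.0939]
eef_rot: [0.344, 0.939, 0.0, 0.0]
force: [0.5, 0.5, 0.2]
gripper_width: 0.0254
finger_force: 34.3
```

{"api": "step_arm", "payload": {
  "rows": [
    {"claw": 1,"dx": 0,"dy": -2,"dz": 0,"rx": 0,"ry": 0,"rz": 0},
    {"claw": 1,"dx": 0,"dy": 0,"dz": 0,"rx": 0,"ry": 0,"rz": 0},
    {"claw": 1,"dx": 0,"dy": 0,"dz": 0,"rx": 0,"ry": 0,"rz": 0}
  ]
}}

```text
time_s: 10.1
eef_pos: [0.4665, 0.0109, 0.0936]
eef_rot: [0.345, 0.939, 0.0, 0.0]
force: [0.7, 0.2, 0.8]
gripper_width: 0.0256
finger_force: 34.3
```

{"api": "step_arm", "payload": {
  "rows": [
    {"claw": 1,"dx": 0,"dy": 0,"dz": -3.5,"rx": 0,"ry": 0,"rz": 0},
    {"claw": 1,"dx": 0,"dy": 0,"dz": -2.5,"rx": 0,"ry": 0,"rz": 0},
    {"claw": 1,"dx": 0,"dy": 0,"dz": -1.4,"rx": 0,"ry": 0,"rz": 0},
    {"claw": 1,"dx": 0,"dy": 0,"dz": -0.4,"rx": 0,"ry": 0,"rz": 0},
    {"claw": 1,"dx": 0,"dy": 0,"dz": -0.2,"rx": 0,"ry": 0,"rz": 0}
  ]
}}

```text
time_s: 10.6
eef_pos: [0.4658, 0.012, 0.0139]
eef_rot: [0.344, 0.939, 0.0, -0.001]
force: [-13.4, 3.8, 31.0]
gripper_width: 0.0257
finger_force: 37.9
```

{"api": "step_arm", "payload": {
  "rows": [
    {"claw": 1,"dx": 0,"dy": 0,"dz": 0,"rx": 0,"ry": 0,"rz": 0},
    {"claw": 0,"dx": 0,"dy": 0,"dz": 0,"rx": 0,"ry": 0,"rz": 0},
    {"claw": 0,"dx": 0,"dy": 0,"dz": 0,"rx": 0,"ry": 0,"rz": 0},
    {"claw": 0,"dx": 0,"dy": 0,"dz": 0,"rx": 0,"ry": 0,"rz": 0},
    {"claw": 0,"dx": 0,"dy": 0,"dz": 0,"rx": 0,"ry": 0,"rz": 0}
  ]
}}

```text
time_s: 11.1
eef_pos: [0.4667, 0.0107, 0.0134]
eef_rot: [0.344, 0.939, 0.0, 0.0]
force: [1.0, 0.5, -0.6]
gripper_width: 0.0816
finger_force: 0.0
```

{"api": "step_arm", "payload": {
  "rows": [
    {"claw": 0,"dx": 0,"dy": 0,"dz": 0,"rx": 0,"ry": 0,"rz": 0},
    {"claw": 0,"dx": 0,"dy": 0,"dz": 0,"rx": 0,"ry": 0,"rz": 0}
  ]
}}

```text
time_s: 11.3
eef_pos: [0.4666, 0.0106, 0.0133]
eef_rot: [0.344, 0.939, 0.0, -0.0]
force: [0.4, -0.3, -0.1]
gripper_width: 0.085
finger_force: 0.0
```

{"api": "step_arm", "payload": {
  "rows": [
    {"claw": 0,"dx": 0,"dy": 0,"dz": 3.6,"rx": 0,"ry": 0,"rz": 0},
    {"claw": 0,"dx": 0,"dy": 0,"dz": 3.6,"rx": 0,"ry": 0,"rz": 0},
    {"claw": 0,"dx": 0,"dy": 0,"dz": 3.5,"rx": 0,"ry": 0,"rz": 0},
    {"claw": 0,"dx": 0.13,"dy": -3.75,"dz": 0,"rx": 0,"ry": 0,"rz": -0.12},
    {"claw": 0,"dx": 0.13,"dy": -3.75,"dz": 0,"rx": 0,"ry": 0,"rz": -0.12}
  ]
}}

```text
time_s: 11.8
eef_pos: [0.4696, -0.065, 0.1214]
eef_rot: [0.455, 0.89, 0.0, 0.001]
force: [0.0, 0.7, -0.5]
gripper_width: 0.0856
finger_force: 0.0
```

{"api": "step_arm", "payload": {
  "rows": [
    {"claw": 0,"dx": 0.13,"dy": -3.75,"dz": 0,"rx": 0,"ry": 0,"rz": -0.12},
    {"claw": 0,"dx": 0.13,"dy": -3.75,"dz": 0,"rx": 0,"ry": 0,"rz": -0.12},
    {"claw": 0,"dx": 0.13,"dy": -3.75,"dz": 0,"rx": 0,"ry": 0,"rz": -0.12},
    {"claw": 0,"dx": 0.13,"dy": -3.75,"dz": 0,"rx": 0,"ry": 0,"rz": -0.12},
    {"claw": 0,"dx": 0.13,"dy": -3.75,"dz": 0,"rx": 0,"ry": 0,"rz": -0.12}
  ]
}}

```text
time_s: 12.3
eef_pos: [0.4754, -0.2535, 0.1202]
eef_rot: [0.699, 0.715, 0.0, -0.0]
force: [0.3, -0.9, 0.6]
gripper_width: 0.0854
finger_force: 0.0
```

{"api": "step_arm", "payload": {
  "rows": [
    {"claw": 0,"dx": 0.13,"dy": -3.75,"dz": 0,"rx": 0,"ry": 0,"rz": -0.12},
    {"claw": 0,"dx": 0,"dy": 0,"dz": 0,"rx": 0,"ry": 0,"rz": 0},
    {"claw": 0,"dx": 0,"dy": 0,"dz": 0,"rx": 0,"ry": 0,"rz": 0}
  ]
}}

```text
time_s: 12.6
eef_pos: [0.4766, -0.2895, 0.1199]
eef_rot: [0.739, 0.674, 0.0, -0.0]
force: [0.2, 0.0, -0.7]
gripper_width: 0.0856
finger_force: 0.0
```

```bash
python3 - <<'E'
from h import *
im=bot.grab_frame('top'); s=bot.grab_frame('side')
cv2.imwrite('pics/t2.png',np.vstack([im[150:350,130:530],cv2.resize(s[180:420,200:500],(400,320))]))
q=tuple(int(v) for v in proj('top',[.467,.011,.03])[0])
print(locate(im,'guard',q,.008,22)[:3], bot.sense()['eef_pos'])
E
```

```text
(array([0.46273833, 0.01493325]), np.float32(137.89359), array([0.03504406, 0.02281318])) [ 0.47691054 -0.28839147  0.12018   ]
```

View pics/t2.png

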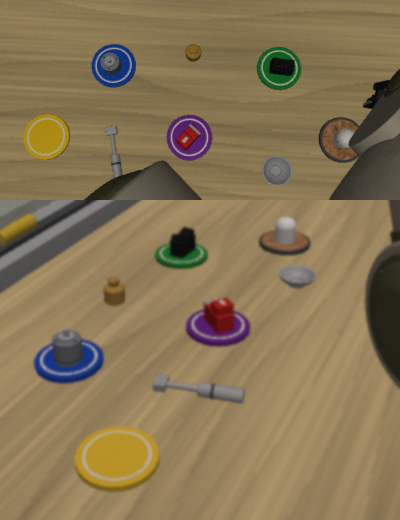

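The guard is upright and centred on purple (190,137 in the top half). The cap is standing on cork at (343,138) and yellow is empty.

{"api": "step_arm", "payload": {
  "rows": [
    {"claw": 0,"dx": 0,"dy": 0,"dz": -3.5,"rx": 0,"ry": 0,"rz": 0},
    {"claw": 0,"dx": 0,"dy": 0,"dz": -3.5,"rx": 0,"ry": 0,"rz": 0},
    {"claw": 0,"dx": 0,"dy": 0,"dz": -2.2,"rx": 0,"ry": 0,"rz": 0},
    {"claw": 0,"dx": 0,"dy": 0,"dz": -1.5,"rx": 0,"ry": 0,"rz": 0},
    {"claw": 0,"dx": 0,"dy": 0,"dz": 0,"rx": 0,"ry": 0,"rz": 0}
  ]
}}

```text
time_s: 13.2
eef_pos: [0.4763, -0.2875, 0.0117]
eef_rot: [0.738, 0.675, -0.0, -0.002]
force: [0.3, 0.2, 0.8]
gripper_width: 0.0857
finger_force: 0.0
```

{"api": "step_arm", "payload": {
  "rows": [
    {"claw": 1,"dx": 0,"dy": 0,"dz": 0,"rx": 0,"ry": 0,"rz": 0},
    {"claw": 1,"dx": 0,"dy": 0,"dz": 0,"rx": 0,"ry": 0,"rz": 0},
    {"claw": 1,"dx": 0,"dy": 0,"dz": 0,"rx": 0,"ry": 0,"rz": 0},
    {"claw": 1,"dx": 0,"dy": 0,"dz": 0,"rx": 0,"ry": 0,"rz": 0},
    {"claw": 1,"dx": 0,"dy": 0,"dz": 0,"rx": 0,"ry": 0,"rz": 0}
  ]
}}

```text
time_s: 13.7
eef_pos: [0.4773, -0.2896, 0.0143]
eef_rot: [0.739, 0.674, 0.0, 0.001]
force: [-0.1, 0.9, 5.6]
gripper_width: 0.0348
finger_force: 34.7
```

{"api": "step_arm", "payload": {
  "rows": [
    {"claw": 1,"dx": 0,"dy": 0,"dz": 0,"rx": 0,"ry": 0,"rz": 0},
    {"claw": 1,"dx": 0,"dy": 0,"dz": 0,"rx": 0,"ry": 0,"rz": 0}
  ]
}}

```text
time_s: 13.9
eef_pos: [0.4773, -0.2896, 0.0143]
eef_rot: [0.739, 0.674, 0.0, 0.001]
force: [-0.4, 1.3, 4.9]
gripper_width: 0.0344
finger_force: 34.7
```

{"api": "step_arm", "payload": {
  "rows": [
    {"claw": 1,"dx": 0,"dy": 0,"dz": 1,"rx": 0,"ry": 0,"rz": 0},
    {"claw": 1,"dx": 0,"dy": 0,"dz": 3,"rx": 0,"ry": 0,"rz": 0},
    {"claw": 1,"dx": 0,"dy": 0,"dz": 4,"rx": 0,"ry": 0,"rz": 0},
    {"claw": 1,"dx": -0.1,"dy": 2,"dz": 1,"rx": 0,"ry": 0,"rz": 0.04},
    {"claw": 1,"dx": -0.15,"dy": 4,"dz": 0,"rx": 0,"ry": 0,"rz": 0.04}
  ]
}}

```text
time_s: 14.4
eef_pos: [0.4753, -0.2311, 0.1062]
eef_rot: [0.712, 0.702, 0.0, 0.003]
force: [0.9, 0.2, -1.2]
gripper_width: 0.0352
finger_force: 35.0
```

{"api": "step_arm", "payload": {
  "rows": [
    {"claw": 1,"dx": -0.15,"dy": 4,"dz": 0,"rx": 0,"ry": 0,"rz": 0.04},
    {"claw": 1,"dx": -0.15,"dy": 4,"dz": 0,"rx": 0,"ry": 0,"rz": 0.04},
    {"claw": 1,"dx": -0.15,"dy": 4,"dz": 0,"rx": 0,"ry": 0,"rz": 0.04},
    {"claw": 1,"dx": -0.15,"dy": 4,"dz": 0,"rx": 0,"ry": 0,"rz": 0.04},
    {"claw": 1,"dx": -0.15,"dy": 4,"dz": 0,"rx": 0,"ry": 0,"rz": 0.04}
  ]
}}

```text
time_s: 14.9
eef_pos: [0.4668, -0.0279, 0.1042]
eef_rot: [0.637, 0.771, 0.0, 0.001]
force: [1.0, -0.5, -0.4]
gripper_width: 0.0347
finger_force: 35.0
```

{"api": "step_arm", "payload": {
  "rows": [
    {"claw": 1,"dx": -0.15,"dy": 4,"dz": 0,"rx": 0,"ry": 0,"rz": 0.04},
    {"claw": 1,"dx": -0.15,"dy": 4,"dz": 0,"rx": 0,"ry": 0,"rz": 0.04},
    {"claw": 1,"dx": -0.15,"dy": 4,"dz": 0,"rx": 0,"ry": 0,"rz": 0.04},
    {"claw": 1,"dx": -0.15,"dy": 4,"dz": 0,"rx": 0,"ry": 0,"rz": 0.04},
    {"claw": 1,"dx": -0.15,"dy": 4,"dz": 0,"rx": 0,"ry": 0,"rz": 0.04}
  ]
}}

```text
time_s: 15.4
eef_pos: [0.4593, 0.1723, 0.1042]
eef_rot: [0.557, 0.831, 0.0, 0.0]
force: [1.1, -0.2, 0.4]
gripper_width: 0.0349
finger_force: 35.0
```

{"api": "step_arm", "payload": {
  "rows": [
    {"claw": 1,"dx": -0.15,"dy": 4,"dz": 0,"rx": 0,"ry": 0,"rz": 0.04},
    {"claw": 1,"dx": -0.15,"dy": 4,"dz": 0,"rx": 0,"ry": 0,"rz": 0.04},
    {"claw": 1,"dx": -0.1,"dy": 4,"dz": 0,"rx": 0,"ry": 0,"rz": 0.04},
    {"claw": 1,"dx": 0,"dy": 0,"dz": 0,"rx": 0,"ry": 0,"rz": 0},
    {"claw": 1,"dx": 0,"dy": 0,"dz": 0,"rx": 0,"ry": 0,"rz": 0}
  ]
}}

```text
time_s: 15.9
eef_pos: [0.4553, 0.2909, 0.1037]
eef_rot: [0.506, 0.862, 0.0, 0.0]
force: [0.7, -0.8, -0.7]
gripper_width: 0.0349
finger_force: 35.1
```

{"api": "step_arm", "payload": {
  "rows": [
    {"claw": 1,"dx": 0,"dy": 0,"dz": -3.5,"rx": 0,"ry": 0,"rz": 0},
    {"claw": 1,"dx": 0,"dy": 0,"dz": -3,"rx": 0,"ry": 0,"rz": 0},
    {"claw": 1,"dx": 0,"dy": 0,"dz": -1.6,"rx": 0,"ry": 0,"rz": 0},
    {"claw": 1,"dx": 0,"dy": 0,"dz": -0.6,"rx": 0,"ry": 0,"rz": 0},
    {"claw": 1,"dx": 0,"dy": 0,"dz": -0.2,"rx": 0,"ry": 0,"rz": 0}
  ]
}}

```text
time_s: 16.4
eef_pos: [0.4558, 0.2898, 0.0145]
eef_rot: [0.507, 0.862, -0.0, -0.0]
force: [-0.1, -0.3, -0.5]
gripper_width: 0.0348
finger_force: 35.1
```

{"api": "step_arm", "payload": {
  "rows": [
    {"claw": 1,"dx": 0,"dy": 0,"dz": -0.1,"rx": 0,"ry": 0,"rz": 0},
    {"claw": 1,"dx": 0,"dy": 0,"dz": 0,"rx": 0,"ry": 0,"rz": 0}
  ]
}}

```text
time_s: 16.6
eef_pos: [0.4561, 0.2905, 0.0143]
eef_rot: [0.507, 0.862, 0.001, 0.001]
force: [0.1, -0.9, 2.3]
gripper_width: 0.0349
finger_force: 35.2
```

{"api": "step_arm", "payload": {
  "rows": [
    {"claw": 0,"dx": 0,"dy": 0,"dz": 0,"rx": 0,"ry": 0,"rz": 0},
    {"claw": 0,"dx": 0,"dy": 0,"dz": 0,"rx": 0,"ry": 0,"rz": 0},
    {"claw": 0,"dx": 0,"dy": 0,"dz": 0,"rx": 0,"ry": 0,"rz": 0},
    {"claw": 0,"dx": 0,"dy": 0,"dz": 0,"rx": 0,"ry": 0,"rz": 0},
    {"claw": 0,"dx": 0,"dy": 0,"dz": 0,"rx": 0,"ry": 0,"rz": 0}
  ]
}}

```text
time_s: 17.1
eef_pos: [0.4555, 0.2907, 0.0133]
eef_rot: [0.507, 0.862, 0.0, -0.0]
force: [0.2, 0.7, -0.8]
gripper_width: 0.0852
finger_force: 0.0
```

{"api": "step_arm", "payload": {
  "rows": [
    {"claw": 0,"dx": 0,"dy": 0,"dz": 3.6,"rx": 0,"ry": 0,"rz": 0},
    {"claw": 0,"dx": 0,"dy": 0,"dz": 3.6,"rx": 0,"ry": 0,"rz": 0},
    {"claw": 0,"dx": 0,"dy": 0,"dz": 3.5,"rx": 0,"ry": 0,"rz": 0},
    {"claw": 0,"dx": 1.22,"dy": -3.53,"dz": 0,"rx": 0,"ry": 0,"rz": -0.045},
    {"claw": 0,"dx": 1.22,"dy": -3.53,"dz": 0,"rx": 0,"ry": 0,"rz": -0.045}
  ]
}}

```text
time_s: 17.6
eef_pos: [0.4803, 0.2198, 0.1214]
eef_rot: [0.545, 0.839, 0.001, 0.001]
force: [0.5, 0.2, -0.2]
gripper_width: 0.0852
finger_force: 0.0
```

{"api": "step_arm", "payload": {
  "rows": [
    {"claw": 0,"dx": 1.22,"dy": -3.53,"dz": 0,"rx": 0,"ry": 0,"rz": -0.045},
    {"claw": 0,"dx": 1.22,"dy": -3.53,"dz": 0,"rx": 0,"ry": 0,"rz": -0.045},
    {"claw": 0,"dx": 1.22,"dy": -3.53,"dz": 0,"rx": 0,"ry": 0,"rz": -0.045},
    {"claw": 0,"dx": 1.22,"dy": -3.53,"dz": 0,"rx": 0,"ry": 0,"rz": -0.045},
    {"claw": 0,"dx": 1.22,"dy": -3.53,"dz": 0,"rx": 0,"ry": 0,"rz": -0.045}
  ]
}}

```text
time_s: 18.1
eef_pos: [0.5411, 0.042, 0.1203]
eef_rot: [0.636, 0.771, -0.0, -0.0]
force: [0.9, 0.2, 0.4]
gripper_width: 0.0854
finger_force: 0.0
```

{"api": "step_arm", "payload": {
  "rows": [
    {"claw": 0,"dx": 1.22,"dy": -3.53,"dz": 0,"rx": 0,"ry": 0,"rz": -0.045},
    {"claw": 0,"dx": 1.22,"dy": -3.53,"dz": 0,"rx": 0,"ry": 0,"rz": -0.045},
    {"claw": 0,"dx": 1.22,"dy": -3.53,"dz": 0,"rx": 0,"ry": 0,"rz": -0.045},
    {"claw": 0,"dx": 1.22,"dy": -3.53,"dz": 0,"rx": 0,"ry": 0,"rz": -0.045},
    {"claw": 0,"dx": 1.22,"dy": -3.53,"dz": 0,"rx": 0,"ry": 0,"rz": -0.045}
  ]
}}

```text
time_s: 18.6
eef_pos: [0.6021, -0.1345, 0.1202]
eef_rot: [0.719, 0.695, -0.0, -0.0]
force: [0.6, 0.0, 0.3]
gripper_width: 0.0851
finger_force: 0.0
```

{"api": "step_arm", "payload": {
  "rows": [
    {"claw": 0,"dx": 1.22,"dy": -3.53,"dz": 0,"rx": 0,"ry": 0,"rz": -0.045},
    {"claw": 0,"dx": 0,"dy": 0,"dz": 0,"rx": 0,"ry": 0,"rz": 0},
    {"claw": 0,"dx": 0,"dy": 0,"dz": 0,"rx": 0,"ry": 0,"rz": 0}
  ]
}}

```text
time_s: 18.9
eef_pos: [0.6138, -0.1686, 0.1198]
eef_rot: [0.734, 0.679, -0.0, -0.0]
force: [0.7, 0.4, -0.5]
gripper_width: 0.085
finger_force: 0.0
```

```bash
python3 - <<'E'
from h import *
s=bot.sense(); e=s['eef_pos']; r=s['eef_rot']; print(e, 2*np.arctan2(r[1],r[0]))
im=bot.grab_frame('top'); cv2.imwrite('pics/t3.png',im)
q=tuple(int(v) for v in proj('top',[.4545,.2913,.04])[0])
print('cap',locate(im,'cap',q,.008,14)[:3])
E
```

```text
[ 0.61383768 -0.16863038  0.11978951] 1.492987171993512
cap (array([0.44000654, 0.30829654]), np.float64(78.18873484514361), array([0.01882937, 0.01406874]))
```

{"api": "step_arm", "payload": {
  "rows": [
    {"claw": 0,"dx": 0,"dy": 0,"dz": -3.5,"rx": 0,"ry": 0,"rz": 0},
    {"claw": 0,"dx": 0,"dy": 0,"dz": -3.5,"rx": 0,"ry": 0,"rz": 0},
    {"claw": 0,"dx": 0,"dy": 0,"dz": -2.2,"rx": 0,"ry": 0,"rz": 0},
    {"claw": 0,"dx": 0,"dy": 0,"dz": -1.5,"rx": 0,"ry": 0,"rz": 0},
    {"claw": 0,"dx": 0,"dy": 0,"dz": 0,"rx": 0,"ry": 0,"rz": 0}
  ]
}}

```text
time_s: 19.45
eef_pos: [0.6132, -0.1671, 0.0117]
eef_rot: [0.733, 0.68, -0.001, -0.002]
force: [0.3, 0.0, 1.5]
gripper_width: 0.0856
finger_force: 0.0
```

{"api": "step_arm", "payload": {
  "rows": [
    {"claw": 1,"dx": 0,"dy": 0,"dz": 0,"rx": 0,"ry": 0,"rz": 0},
    {"claw": 1,"dx": 0,"dy": 0,"dz": 0,"rx": 0,"ry": 0,"rz": 0},
    {"claw": 1,"dx": 0,"dy": 0,"dz": 0,"rx": 0,"ry": 0,"rz": 0},
    {"claw": 1,"dx": 0,"dy": 0,"dz": 0,"rx": 0,"ry": 0,"rz": 0},
    {"claw": 1,"dx": 0,"dy": 0,"dz": 0,"rx": 0,"ry": 0,"rz": 0}
  ]
}}

```text
time_s: 19.95
eef_pos: [0.6145, -0.1685, 0.0141]
eef_rot: [0.734, 0.679, 0.0, 0.001]
force: [0.4, 0.2, 4.6]
gripper_width: 0.0253
finger_force: 35.8
```

{"api": "step_arm", "payload": {
  "rows": [
    {"claw": 1,"dx": 0,"dy": 0,"dz": 0,"rx": 0,"ry": 0,"rz": 0},
    {"claw": 1,"dx": 0,"dy": 0,"dz": 0,"rx": 0,"ry": 0,"rz": 0},
    {"claw": 1,"dx": 0,"dy": 0,"dz": 0,"rx": 0,"ry": 0,"rz": 0}
  ]
}}

```text
time_s: 20.25
eef_pos: [0.6145, -0.1685, 0.0141]
eef_rot: [0.734, 0.679, 0.0, 0.001]
force: [-0.4, 0.5, 6.1]
gripper_width: 0.0253
finger_force: 35.9
```

```bash
python3 - <<'E'
from h import *
im=bot.grab_frame('top'); s=bot.grab_frame('side')
a=cv2.resize(im[240:330,130:265],(600,400)); b=cv2.resize(s[180:420,200:500],(400,320))
cv2.imwrite('pics/t4.png',cv2.resize(np.hstack([cv2.resize(a,(480,320)),b]),(800,291)))
E
```

```text
(no output)
```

View pics/t4.png

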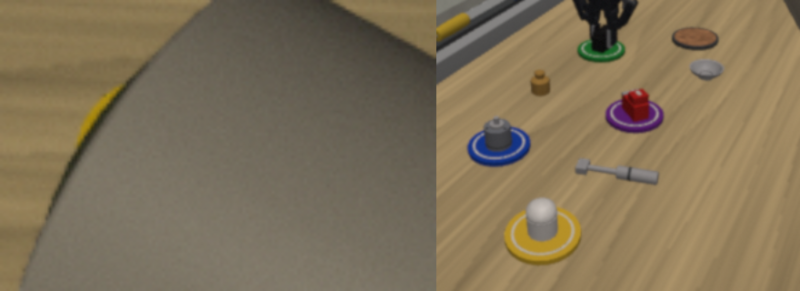

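The arm hides yellow in the top view. The side view shows the cap centred on yellow (542,225), the guard on purple (636,105), and the boot in the gripper on green.

{"api": "step_arm", "payload": {
  "rows": [
    {"claw": 1,"dx": 0,"dy": 0,"dz": 1,"rx": 0,"ry": 0,"rz": 0},
    {"claw": 1,"dx": 0,"dy": 0,"dz": 3,"rx": 0,"ry": 0,"rz": 0},
    {"claw": 1,"dx": 0,"dy": 0,"dz": 4,"rx": 0,"ry": 0,"rz": 0},
    {"claw": 1,"dx": -2.0,"dy": -1.7,"dz": 0,"rx": 0,"ry": 0,"rz": 0},
    {"claw": 1,"dx": -2.8,"dy": -2.5,"dz": 0,"rx": 0,"ry": 0,"rz": 0}
  ]
}}

```text
time_s: 20.85
eef_pos: [0.5665, -0.21, 0.0948]
eef_rot: [0.733, 0.68, 0.0, 0.001]
force: [-0.0, -1.1, -2.2]
gripper_width: 0.0253
finger_force: 35.1
```

{"api": "step_arm", "payload": {
  "rows": [
    {"claw": 1,"dx": -3,"dy": -2.6,"dz": 0,"rx": 0,"ry": 0,"rz": 0},
    {"claw": 1,"dx": -3,"dy": -2.6,"dz": 0,"rx": 0,"ry": 0,"rz": 0},
    {"claw": 1,"dx": -3,"dy": -2.7,"dz": 0,"rx": 0,"ry": 0,"rz": 0},
    {"claw": 1,"dx": 0,"dy": 0,"dz": 0,"rx": 0,"ry": 0,"rz": 0},
    {"claw": 1,"dx": 0,"dy": 0,"dz": 0,"rx": 0,"ry": 0,"rz": 0}
  ]
}}

```text
time_s: 21.35
eef_pos: [0.4757, -0.2897, 0.0937]
eef_rot: [0.734, 0.679, 0.0, 0.0]
force: [-0.1, 0.6, -1.0]
gripper_width: 0.0252
finger_force: 35.1
```

{"api": "step_arm", "payload": {
  "rows": [
    {"claw": 1,"dx": 0,"dy": 0,"dz": -3.5,"rx": 0,"ry": 0,"rz": 0},
    {"claw": 1,"dx": 0,"dy": 0,"dz": -2.5,"rx": 0,"ry": 0,"rz": 0},
    {"claw": 1,"dx": 0,"dy": 0,"dz": -1.2,"rx": 0,"ry": 0,"rz": 0},
    {"claw": 1,"dx": 0,"dy": 0,"dz": -0.5,"rx": 0,"ry": 0,"rz": 0},
    {"claw": 1,"dx": 0,"dy": 0,"dz": -0.2,"rx": 0,"ry": 0,"rz": 0}
  ]
}}

```text
time_s: 21.85
eef_pos: [0.4767, -0.2892, 0.0146]
eef_rot: [0.734, 0.68, 0.0, 0.0]
force: [-0.8, 0.1, -0.7]
gripper_width: 0.0251
finger_force: 35.1
```

{"api": "step_arm", "payload": {
  "rows": [
    {"claw": 1,"dx": 0,"dy": 0,"dz": -0.1,"rx": 0,"ry": 0,"rz": 0},
    {"claw": 1,"dx": 0,"dy": 0,"dz": 0,"rx": 0,"ry": 0,"rz": 0},
    {"claw": 0,"dx": 0,"dy": 0,"dz": 0,"rx": 0,"ry": 0,"rz": 0},
    {"claw": 0,"dx": 0,"dy": 0,"dz": 0,"rx": 0,"ry": 0,"rz": 0},
    {"claw": 0,"dx": 0,"dy": 0,"dz": 0,"rx": 0,"ry": 0,"rz": 0}
  ]
}}

```text
time_s: 22.35
eef_pos: [0.4761, -0.2894, 0.0135]
eef_rot: [0.734, 0.679, 0.0, 0.0]
force: [-0.4, 0.2, -0.2]
gripper_width: 0.0679
finger_force: 0.0
```

{"api": "step_arm", "payload": {
  "rows": [
    {"claw": 0,"dx": 0,"dy": 0,"dz": 0,"rx": 0,"ry": 0,"rz": 0},
    {"claw": 0,"dx": 0,"dy": 0,"dz": 0,"rx": 0,"ry": 0,"rz": 0},
    {"claw": 0,"dx": 0,"dy": 0,"dz": 3.6,"rx": 0,"ry": 0,"rz": 0},
    {"claw": 0,"dx": 0,"dy": 0,"dz": 3.6,"rx": 0,"ry": 0,"rz": 0},
    {"claw": 0,"dx": 0,"dy": 0,"dz": 3.5,"rx": 0,"ry": 0,"rz": 0}
  ]
}}

```text
time_s: 22.85
eef_pos: [0.4759, -0.2892, 0.1217]
eef_rot: [0.734, 0.679, -0.0, -0.0]
force: [-0.4, 0.3, 0.4]
gripper_width: 0.0855
finger_force: 0.0
```

{"api": "step_arm", "payload": {
  "rows": [
    {"claw": 0,"dx": 0.99,"dy": 3.57,"dz": 0,"rx": 0,"ry": 0,"rz": 0},
    {"claw": 0,"dx": 0.99,"dy": 3.57,"dz": 0,"rx": 0,"ry": 0,"rz": 0},
    {"claw": 0,"dx": 0.99,"dy": 3.57,"dz": 0,"rx": 0,"ry": 0,"rz": 0},
    {"claw": 0,"dx": 0.99,"dy": 3.57,"dz": 0,"rx": 0,"ry": 0,"rz": 0},
    {"claw": 0,"dx": 0.99,"dy": 3.57,"dz": 0,"rx": 0,"ry": 0,"rz": 0}
  ]
}}

```text
time_s: 23.35
eef_pos: [0.5257, -0.1093, 0.1204]
eef_rot: [0.734, 0.679, 0.0, 0.0]
force: [0.4, 0.1, 0.0]
gripper_width: 0.0856
finger_force: 0.0
```

{"api": "step_arm", "payload": {
  "rows": [
    {"claw": 0,"dx": 0.99,"dy": 3.57,"dz": 0,"rx": 0,"ry": 0,"rz": 0},
    {"claw": 0,"dx": 0.99,"dy": 3.57,"dz": 0,"rx": 0,"ry": 0,"rz": 0},
    {"claw": 0,"dx": 0.99,"dy": 3.57,"dz": 0,"rx": 0,"ry": 0,"rz": 0},
    {"claw": 0,"dx": 0.99,"dy": 3.57,"dz": 0,"rx": 0,"ry": 0,"rz": 0},
    {"claw": 0,"dx": 0.99,"dy": 3.57,"dz": 0,"rx": 0,"ry": 0,"rz": 0}
  ]
}}

```text
time_s: 23.85
eef_pos: [0.5753, 0.0693, 0.1204]
eef_rot: [0.734, 0.679, 0.0, 0.0]
force: [0.6, 0.1, 0.6]
gripper_width: 0.0855
finger_force: 0.0
```

{"api": "step_arm", "payload": {
  "rows": [
    {"claw": 0,"dx": 0.99,"dy": 3.57,"dz": 0,"rx": 0,"ry": 0,"rz": 0},
    {"claw": 0,"dx": 0.99,"dy": 3.57,"dz": 0,"rx": 0,"ry": 0,"rz": 0},
    {"claw": 0,"dx": 0.99,"dy": 3.57,"dz": 0,"rx": 0,"ry": 0,"rz": 0},
    {"claw": 0,"dx": 0,"dy": 0,"dz": 0,"rx": 0,"ry": 0,"rz": 0},
    {"claw": 0,"dx": 0,"dy": 0,"dz": 0,"rx": 0,"ry": 0,"rz": 0}
  ]
}}

```text
time_s: 24.35
eef_pos: [0.6045, 0.1751, 0.1199]
eef_rot: [0.733, 0.68, -0.0, -0.0]
force: [0.2, -0.3, -0.3]
gripper_width: 0.0855
finger_force: 0.0
```

```bash
python3 - <<'E'
from h import *
im=bot.grab_frame('top'); s=bot.grab_frame('side'); cv2.imwrite('pics/t5.png',im)
q=tuple(int(v) for v in proj('top',[.477,-.289,.03])[0])
print('boot',locate(im,'boot',q,.008,20)[:3],bot.sense()['eef_pos'])
cv2.imwrite('pics/v5.png',cv2.resize(np.hstack([im[180:340,360:530],s[130:290,280:450]]),(800,376)))
E
```

```text
boot (array([ 0.47554582, -0.28717809]), np.float32(85.57228), array([0.039647  , 0.02387606])) [0.60463441 0.17388376 0.12021185]
```

View pics/v5.png

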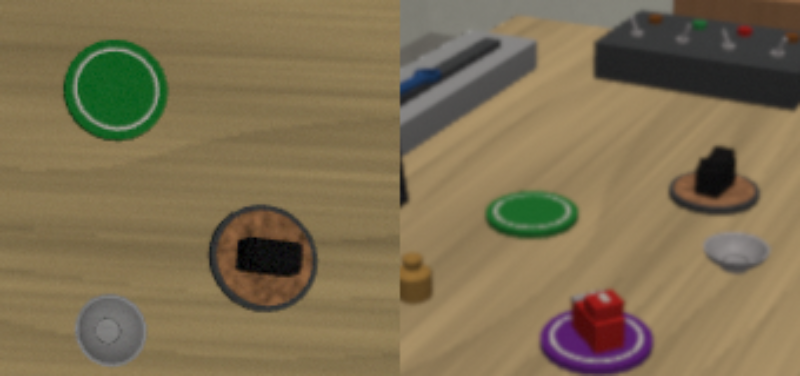

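The boot stands upright near the middle of the cork (268,257) and green is empty (116,90). Now the encoder.

{"api": "step_arm", "payload": {
  "rows": [
    {"claw": 0,"dx": 0,"dy": 0,"dz": -3.5,"rx": 0,"ry": 0,"rz": 0},
    {"claw": 0,"dx": 0,"dy": 0,"dz": -3.5,"rx": 0,"ry": 0,"rz": 0},
    {"claw": 0,"dx": 0,"dy": 0,"dz": -2.2,"rx": 0,"ry": 0,"rz": 0},
    {"claw": 0,"dx": 0,"dy": 0,"dz": -1.5,"rx": 0,"ry": 0,"rz": 0},
    {"claw": 0,"dx": 0,"dy": 0,"dz": 0,"rx": 0,"ry": 0,"rz": 0}
  ]
}}

```text
time_s: 24.95
eef_pos: [0.6039, 0.1739, 0.0118]
eef_rot: [0.734, 0.679, -0.001, -0.001]
force: [-0.7, 0.7, 0.4]
gripper_width: 0.0855
finger_force: 0.0
```

{"api": "step_arm", "payload": {
  "rows": [
    {"claw": 1,"dx": 0,"dy": 0,"dz": 0,"rx": 0,"ry": 0,"rz": 0},
    {"claw": 1,"dx": 0,"dy": 0,"dz": 0,"rx": 0,"ry": 0,"rz": 0},
    {"claw": 1,"dx": 0,"dy": 0,"dz": 0,"rx": 0,"ry": 0,"rz": 0},
    {"claw": 1,"dx": 0,"dy": 0,"dz": 0,"rx": 0,"ry": 0,"rz": 0},
    {"claw": 1,"dx": 0,"dy": 0,"dz": 0,"rx": 0,"ry": 0,"rz": 0}
  ],
  "grip_force": 45
}}

```text
time_s: 25.45
eef_pos: [0.6053, 0.1749, 0.0146]
eef_rot: [0.734, 0.679, 0.001, 0.001]
force: [-1.4, -0.8, 7.3]
gripper_width: 0.0367
finger_force: 45.0
```

{"api": "step_arm", "payload": {
  "rows": [
    {"claw": 1,"dx": 0,"dy": 0,"dz": 0,"rx": 0,"ry": 0,"rz": 0},
    {"claw": 1,"dx": 0,"dy": 0,"dz": 0,"rx": 0,"ry": 0,"rz": 0},
    {"claw": 1,"dx": 0,"dy": 0,"dz": 0,"rx": 0,"ry": 0,"rz": 0}
  ]
}}

```text
time_s: 25.75
eef_pos: [0.6053, 0.1749, 0.0146]
eef_rot: [0.734, 0.679, 0.001, 0.001]
force: [-1.7, -0.6, 5.6]
gripper_width: 0.0368
finger_force: 45.0
```

{"api": "step_arm", "payload": {
  "rows": [
    {"claw": 1,"dx": 0,"dy": 0,"dz": 1,"rx": 0,"ry": 0,"rz": 0},
    {"claw": 1,"dx": 0,"dy": 0,"dz": 3,"rx": 0,"ry": 0,"rz": 0},
    {"claw": 1,"dx": 0,"dy": 0,"dz": 4,"rx": 0,"ry": 0,"rz": 0},
    {"claw": 1,"dx": 0.1,"dy": -2,"dz": 0,"rx": 0,"ry": 0,"rz": 0},
    {"claw": 1,"dx": 0.1,"dy": -3.9,"dz": 0,"rx": 0,"ry": 0,"rz": 0}
  ]
}}

```text
time_s: 26.25
eef_pos: [0.6071, 0.1171, 0.0952]
eef_rot: [0.733, 0.681, 0.001, 0.001]
force: [0.3, -1.7, -1.2]
gripper_width: 0.0365
finger_force: 45.4
```

{"api": "step_arm", "payload": {
  "rows": [
    {"claw": 1,"dx": 0.15,"dy": -4,"dz": 0,"rx": 0,"ry": 0,"rz": 0},
    {"claw": 1,"dx": 0.15,"dy": -4,"dz": 0,"rx": 0,"ry": 0,"rz": 0},
    {"claw": 1,"dx": 0.15,"dy": -4,"dz": 0,"rx": 0,"ry": 0,"rz": 0},
    {"claw": 1,"dx": 0.15,"dy": -4,"dz": 0,"rx": 0,"ry": 0,"rz": 0},
    {"claw": 1,"dx": 0.15,"dy": -4,"dz": 0,"rx": 0,"ry": 0,"rz": 0}
  ]
}}

```text
time_s: 26.75
eef_pos: [0.6141, -0.0858, 0.094]
eef_rot: [0.734, 0.679, 0.0, 0.0]
force: [0.2, 0.5, -2.2]
gripper_width: 0.0365
finger_force: 45.4
```

{"api": "step_arm", "payload": {
  "rows": [
    {"claw": 1,"dx": 0.15,"dy": -4,"dz": 0,"rx": 0,"ry": 0,"rz": 0},
    {"claw": 1,"dx": 0.1,"dy": -4,"dz": 0,"rx": 0,"ry": 0,"rz": 0},
    {"claw": 1,"dx": 0,"dy": 0,"dz": 0,"rx": 0,"ry": 0,"rz": 0},
    {"claw": 1,"dx": 0,"dy": 0,"dz": 0,"rx": 0,"ry": 0,"rz": 0}
  ]
}}

```text
time_s: 27.15
eef_pos: [0.6166, -0.1645, 0.0935]
eef_rot: [0.734, 0.679, 0.0, -0.0]
force: [0.0, 1.3, -1.9]
gripper_width: 0.0366
finger_force: 45.4
```

{"api": "step_arm", "payload": {
  "rows": [
    {"claw": 1,"dx": 0,"dy": 0,"dz": -3.5,"rx": 0,"ry": 0,"rz": 0},
    {"claw": 1,"dx": 0,"dy": 0,"dz": -2.5,"rx": 0,"ry": 0,"rz": 0},
    {"claw": 1,"dx": 0,"dy": 0,"dz": -1.2,"rx": 0,"ry": 0,"rz": 0},
    {"claw": 1,"dx": 0,"dy": 0,"dz": -0.5,"rx": 0,"ry": 0,"rz": 0},
    {"claw": 1,"dx": 0,"dy": 0,"dz": -0.1,"rx": 0,"ry": 0,"rz": 0}
  ]
}}

```text
time_s: 27.65
eef_pos: [0.6172, -0.1637, 0.0158]
eef_rot: [0.734, 0.68, 0.0, 0.0]
force: [0.1, -0.5, -0.8]
gripper_width: 0.0367
finger_force: 45.4
```

{"api": "step_arm", "payload": {
  "rows": [
    {"claw": 1,"dx": 0,"dy": 0,"dz": -0.1,"rx": 0,"ry": 0,"rz": 0},
    {"claw": 1,"dx": 0,"dy": 0,"dz": -0.1,"rx": 0,"ry": 0,"rz": 0},
    {"claw": 1,"dx": 0,"dy": 0,"dz": 0,"rx": 0,"ry": 0,"rz": 0}
  ]
}}

```text
time_s: 27.95
eef_pos: [0.6174, -0.1643, 0.0146]
eef_rot: [0.734, 0.679, 0.0, 0.001]
force: [-0.4, 1.1, 4.5]
gripper_width: 0.0364
finger_force: 45.9
```

{"api": "step_arm", "payload": {
  "rows": [
    {"claw": 0,"dx": 0,"dy": 0,"dz": 0,"rx": 0,"ry": 0,"rz": 0},
    {"claw": 0,"dx": 0,"dy": 0,"dz": 0,"rx": 0,"ry": 0,"rz": 0},
    {"claw": 0,"dx": 0,"dy": 0,"dz": 0,"rx": 0,"ry": 0,"rz": 0},
    {"claw": 0,"dx": 0,"dy": 0,"dz": 0,"rx": 0,"ry": 0,"rz": 0},
    {"claw": 0,"dx": 0,"dy": 0,"dz": 0,"rx": 0,"ry": 0,"rz": 0}
  ]
}}

```text
time_s: 28.45
eef_pos: [0.6167, -0.1642, 0.0132]
eef_rot: [0.734, 0.679, -0.0, -0.0]
force: [0.7, 1.1, -0.1]
gripper_width: 0.0852
finger_force: 0.0
```

{"api": "step_arm", "payload": {
  "rows": [
    {"claw": 0,"dx": 0,"dy": 0,"dz": 3.6,"rx": 0,"ry": 0,"rz": 0},
    {"claw": 0,"dx": 0,"dy": 0,"dz": 3.6,"rx": 0,"ry": 0,"rz": 0},
    {"claw": 0,"dx": 0,"dy": 0,"dz": 3.5,"rx": 0,"ry": 0,"rz": 0},
    {"claw": 0,"dx": -2.8,"dy": -2.5,"dz": 0,"rx": 0,"ry": 0,"rz": 0},
    {"claw": 0,"dx": -2.8,"dy": -2.5,"dz": 0,"rx": 0,"ry": 0,"rz": 0}
  ]
}}

```text
time_s: 28.95
eef_pos: [0.5606, -0.2144, 0.1213]
eef_rot: [0.733, 0.68, 0.0, 0.001]
force: [0.2, -0.3, -1.4]
gripper_width: 0.0853
finger_force: 0.0
```

{"api": "step_arm", "payload": {
  "rows": [
    {"claw": 0,"dx": -2.8,"dy": -2.5,"dz": 0,"rx": 0,"ry": 0,"rz": 0},
    {"claw": 0,"dx": -2.8,"dy": -2.5,"dz": 0,"rx": 0,"ry": 0,"rz": 0},
    {"claw": 0,"dx": -2.9,"dy": -2.4,"dz": 0,"rx": 0,"ry": 0,"rz": 0},
    {"claw": 0,"dx": 0,"dy": 0,"dz": 0,"rx": 0,"ry": 0,"rz": 0},
    {"claw": 0,"dx": 0,"dy": 0,"dz": 0,"rx": 0,"ry": 0,"rz": 0}
  ]
}}

```text
time_s: 29.45
eef_pos: [0.4756, -0.2885, 0.1205]
eef_rot: [0.734, 0.679, 0.0, 0.0]
force: [0.7, 0.5, -1.0]
gripper_width: 0.0853
finger_force: 0.0
```

```bash
python3 - <<'E'
from h import *
im=bot.grab_frame('top'); s=bot.grab_frame('side'); print(bot.sense()['eef_pos'])
q=tuple(int(v) for v in proj('top',[.6165,-.165,.03])[0])
print('enc',locate(im,'encoder',q,.008,15)[:3])
cv2.imwrite('pics/v6.png',cv2.resize(np.hstack([im[180:340,360:530],s[130:290,280:450]]),(800,376)))
E
```

```text
[ 0.47636179 -0.2876464   0.12031883]
enc (array([ 0.61716854, -0.16571034]), np.float64(143.89738205849972), array([0.03522492, 0.03619993]))
```

View pics/v6.png

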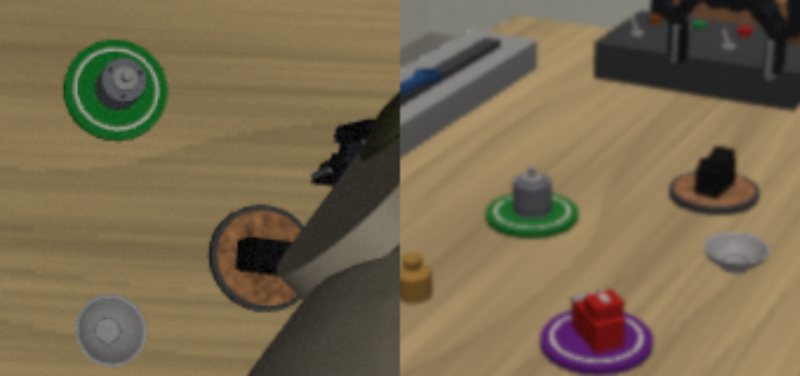

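The encoder is centred on green, with the gripper now above the boot on cork (265,255).

{"api": "step_arm", "payload": {
  "rows": [
    {"claw": 0,"dx": 0,"dy": 0,"dz": -3.5,"rx": 0,"ry": 0,"rz": 0},
    {"claw": 0,"dx": 0,"dy": 0,"dz": -3.5,"rx": 0,"ry": 0,"rz": 0},
    {"claw": 0,"dx": 0,"dy": 0,"dz": -2.2,"rx": 0,"ry": 0,"rz": 0},
    {"claw": 0,"dx": 0,"dy": 0,"dz": -1.5,"rx": 0,"ry": 0,"rz": 0},
    {"claw": 0,"dx": 0,"dy": 0,"dz": 0,"rx": 0,"ry": 0,"rz": 0}
  ]
}}

```text
time_s: 30.05
eef_pos: [0.4756, -0.2866, 0.0113]
eef_rot: [0.733, 0.68, -0.0, -0.002]
force: [0.1, -0.1, 1.1]
gripper_width: 0.0853
finger_force: 0.0
```

{"api": "step_arm", "payload": {
  "rows": [
    {"claw": 1,"dx": 0,"dy": 0,"dz": 0,"rx": 0,"ry": 0,"rz": 0},
    {"claw": 1,"dx": 0,"dy": 0,"dz": 0,"rx": 0,"ry": 0,"rz": 0},
    {"claw": 1,"dx": 0,"dy": 0,"dz": 0,"rx": 0,"ry": 0,"rz": 0},
    {"claw": 1,"dx": 0,"dy": 0,"dz": 0,"rx": 0,"ry": 0,"rz": 0},
    {"claw": 1,"dx": 0,"dy": 0,"dz": 0,"rx": 0,"ry": 0,"rz": 0}
  ],
  "grip_force": 35
}}

```text
time_s: 30.55
eef_pos: [0.4761, -0.2885, 0.014]
eef_rot: [0.734, 0.679, 0.0, 0.001]
force: [-0.3, 2.1, 4.2]
gripper_width: 0.0256
finger_force: 35.7
```

{"api": "step_arm", "payload": {
  "rows": [
    {"claw": 1,"dx": 0,"dy": 0,"dz": 0,"rx": 0,"ry": 0,"rz": 0},
    {"claw": 1,"dx": 0,"dy": 0,"dz": 0,"rx": 0,"ry": 0,"rz": 0},
    {"claw": 1,"dx": 0,"dy": 0,"dz": 0,"rx": 0,"ry": 0,"rz": 0}
  ]
}}

```text
time_s: 30.85
eef_pos: [0.4761, -0.2884, 0.014]
eef_rot: [0.734, 0.679, 0.0, 0.001]
force: [-0.7, 1.0, 6.4]
gripper_width: 0.025
finger_force: 35.8
```

{"api": "step_arm", "payload": {
  "rows": [
    {"claw": 1,"dx": 0,"dy": 0,"dz": 1,"rx": 0,"ry": 0,"rz": 0},
    {"claw": 1,"dx": 0,"dy": 0,"dz": 3,"rx": 0,"ry": 0,"rz": 0},
    {"claw": 1,"dx": 0,"dy": 0,"dz": 4,"rx": 0,"ry": 0,"rz": 0},
    {"claw": 1,"dx": 0.5,"dy": 2,"dz": 0,"rx": 0,"ry": 0,"rz": 0},
    {"claw": 1,"dx": 1,"dy": 4,"dz": 0,"rx": 0,"ry": 0,"rz": 0}
  ]
}}

```text
time_s: 31.35
eef_pos: [0.491, -0.2296, 0.095]
eef_rot: [0.735, 0.678, 0.0, 0.002]
force: [0.4, 0.7, -1.3]
gripper_width: 0.0255
finger_force: 35.0
```

{"api": "step_arm", "payload": {
  "rows": [
    {"claw": 1,"dx": 1.15,"dy": 4,"dz": 0,"rx": 0,"ry": 0,"rz": 0},
    {"claw": 1,"dx": 1.15,"dy": 4,"dz": 0,"rx": 0,"ry": 0,"rz": 0},
    {"claw": 1,"dx": 1.15,"dy": 4,"dz": 0,"rx": 0,"ry": 0,"rz": 0},
    {"claw": 1,"dx": 1.15,"dy": 4,"dz": 0,"rx": 0,"ry": 0,"rz": 0},
    {"claw": 1,"dx": 1.15,"dy": 4,"dz": 0,"rx": 0,"ry": 0,"rz": 0}
  ]
}}

```text
time_s: 31.85
eef_pos: [0.5485, -0.0265, 0.0939]
eef_rot: [0.734, 0.679, 0.0, 0.0]
force: [0.3, -0.3, -0.6]
gripper_width: 0.0252
finger_force: 35.0
```

{"api": "step_arm", "payload": {
  "rows": [
    {"claw": 1,"dx": 1.15,"dy": 4,"dz": 0,"rx": 0,"ry": 0,"rz": 0},
    {"claw": 1,"dx": 1.15,"dy": 4,"dz": 0,"rx": 0,"ry": 0,"rz": 0},
    {"claw": 1,"dx": 1.15,"dy": 4,"dz": 0,"rx": 0,"ry": 0,"rz": 0},
    {"claw": 1,"dx": 1.15,"dy": 4,"dz": 0,"rx": 0,"ry": 0,"rz": 0},
    {"claw": 1,"dx": 1.1,"dy": 4,"dz": 0,"rx": 0,"ry": 0,"rz": 0}
  ]
}}

```text
time_s: 32.35
eef_pos: [0.6054, 0.1735, 0.0938]
eef_rot: [0.734, 0.679, 0.0, 0.0]
force: [0.2, 0.0, -0.6]
gripper_width: 0.0254
finger_force: 35.0
```

{"api": "step_arm", "payload": {
  "rows": [
    {"claw": 1,"dx": 0,"dy": 0,"dz": 0,"rx": 0,"ry": 0,"rz": 0},
    {"claw": 1,"dx": 0,"dy": 0,"dz": 0,"rx": 0,"ry": 0,"rz": 0}
  ]
}}

```text
time_s: 32.55
eef_pos: [0.605, 0.1723, 0.0933]
eef_rot: [0.733, 0.68, -0.0, -0.0]
force: [-0.2, -1.6, -0.3]
gripper_width: 0.0249
finger_force: 35.0
```

{"api": "step_arm", "payload": {
  "rows": [
    {"claw": 1,"dx": 0,"dy": -0.1,"dz": -3.5,"rx": 0,"ry": 0,"rz": 0},
    {"claw": 1,"dx": 0,"dy": 0,"dz": -2.5,"rx": 0,"ry": 0,"rz": 0},
    {"claw": 1,"dx": 0,"dy": 0,"dz": -1.2,"rx": 0,"ry": 0,"rz": 0},
    {"claw": 1,"dx": 0,"dy": 0,"dz": -0.5,"rx": 0,"ry": 0,"rz": 0},
    {"claw": 1,"dx": 0,"dy": 0,"dz": -0.1,"rx": 0,"ry": 0,"rz": 0}
  ]
}}

```text
time_s: 33.05
eef_pos: [0.6056, 0.1703, 0.0158]
eef_rot: [0.734, 0.679, 0.0, 0.0]
force: [0.6, -0.2, -0.8]
gripper_width: 0.0256
finger_force: 35.0
```

{"api": "step_arm", "payload": {
  "rows": [
    {"claw": 1,"dx": 0,"dy": 0,"dz": -0.1,"rx": 0,"ry": 0,"rz": 0},
    {"claw": 1,"dx": 0,"dy": 0,"dz": -0.1,"rx": 0,"ry": 0,"rz": 0},
    {"claw": 1,"dx": 0,"dy": 0,"dz": 0,"rx": 0,"ry": 0,"rz": 0}
  ]
}}

```text
time_s: 33.35
eef_pos: [0.6057, 0.1708, 0.0141]
eef_rot: [0.734, 0.679, 0.001, 0.0]
force: [-0.0, 0.1, 1.5]
gripper_width: 0.0257
finger_force: 35.3
```

{"api": "step_arm", "payload": {
  "rows": [
    {"claw": 0,"dx": 0,"dy": 0,"dz": 0,"rx": 0,"ry": 0,"rz": 0},
    {"claw": 0,"dx": 0,"dy": 0,"dz": 0,"rx": 0,"ry": 0,"rz": 0},
    {"claw": 0,"dx": 0,"dy": 0,"dz": 0,"rx": 0,"ry": 0,"rz": 0},
    {"claw": 0,"dx": 0,"dy": 0,"dz": 0,"rx": 0,"ry": 0,"rz": 0},
    {"claw": 0,"dx": 0,"dy": 0,"dz": 0,"rx": 0,"ry": 0,"rz": 0}
  ]
}}

```text
time_s: 33.85
eef_pos: [0.6053, 0.1708, 0.0133]
eef_rot: [0.734, 0.679, -0.0, -0.0]
force: [-0.2, -0.1, 0.7]
gripper_width: 0.0855
finger_force: 0.0
```

{"api": "step_arm", "payload": {
  "rows": [
    {"claw": 0,"dx": 0,"dy": 0,"dz": 2,"rx": 0,"ry": 0,"rz": 0},
    {"claw": 0,"dx": 0,"dy": 0,"dz": 4,"rx": 0,"ry": 0,"rz": 0},
    {"claw": 0,"dx": 0,"dy": 0,"dz": 4,"rx": 0,"ry": 0,"rz": 0},
    {"claw": 0,"dx": 0,"dy": 0,"dz": 4,"rx": 0,"ry": 0,"rz": 0},
    {"claw": 0,"dx": 0,"dy": -4,"dz": 4,"rx": 0,"ry": 0,"rz": 0}
  ]
}}

```text
time_s: 34.35
eef_pos: [0.605, 0.1379, 0.1908]
eef_rot: [0.732, 0.681, 0.001, 0.0]
force: [0.6, -0.6, 0.3]
gripper_width: 0.0856
finger_force: 0.0
```

{"api": "step_arm", "payload": {
  "rows": [
    {"claw": 0,"dx": 0,"dy": -5,"dz": 0,"rx": 0,"ry": 0,"rz": 0},
    {"claw": 0,"dx": 0,"dy": -5,"dz": 0,"rx": 0,"ry": 0,"rz": 0},
    {"claw": 0,"dx": 0,"dy": -5,"dz": 0,"rx": 0,"ry": 0,"rz": 0},
    {"claw": 0,"dx": 0,"dy": -5,"dz": 0,"rx": 0,"ry": 0,"rz": 0},
    {"claw": 0,"dx": 0,"dy": -5,"dz": 0,"rx": 0,"ry": 0,"rz": 0}
  ]
}}

```text
time_s: 34.85
eef_pos: [0.6049, -0.1165, 0.1888]
eef_rot: [0.734, 0.679, 0.0, 0.0]
force: [0.9, 0.6, 0.7]
gripper_width: 0.0852
finger_force: 0.0
```

{"api": "step_arm", "payload": {
  "rows": [
    {"claw": 0,"dx": 0,"dy": -5,"dz": 0,"rx": 0,"ry": 0,"rz": 0},
    {"claw": 0,"dx": 0,"dy": -5,"dz": 0,"rx": 0,"ry": 0,"rz": 0},
    {"claw": 0,"dx": 0,"dy": -5,"dz": 0,"rx": 0,"ry": 0,"rz": 0},
    {"claw": 0,"dx": 0,"dy": 0,"dz": 0,"rx": 0,"ry": 0,"rz": 0},
    {"claw": 0,"dx": 0,"dy": 0,"dz": 0,"rx": 0,"ry": 0,"rz": 0}
  ]
}}

```text
time_s: 35.35
eef_pos: [0.6049, -0.2653, 0.1882]
eef_rot: [0.734, 0.679, 0.0, -0.0]
force: [-0.0, 0.4, 0.0]
gripper_width: 0.0854
finger_force: 0.0
```

```bash
python3 - <<'E'
from h import *
im=bot.grab_frame('top'); s=bot.grab_frame('side')
cv2.imwrite('pics/v7.png',cv2.resize(np.hstack([cv2.convertScaleAbs(im[180:340,140:360],alpha=1.4),s[180:400,200:420][:160*220//220,:] if 0 else cv2.resize(s[180:420,200:420],(147,160))]),(800,349)))
for k,p,r in[('boot',(.6055,.1715),18),('guard',(.467,.011),22),('cap',(.4545,.2913),14)]:
    q=tuple(int(v) for v in proj('top',[*p,.035])[0]); print(k,locate(im,k,q,.008,r)[:3])
E
```

```text
boot (array([0.60517204, 0.1709333 ]), np.float32(86.906555), array([0.04031656, 0.02107646]))
guard (array([0.46273833, 0.01493325]), np.float32(137.89359), array([0.03504406, 0.02281318]))
cap (array([0.45651782, 0.29397495]), np.float64(74.3882809393507), array([0.02563305, 0.03461603]))
```

View pics/v7.png

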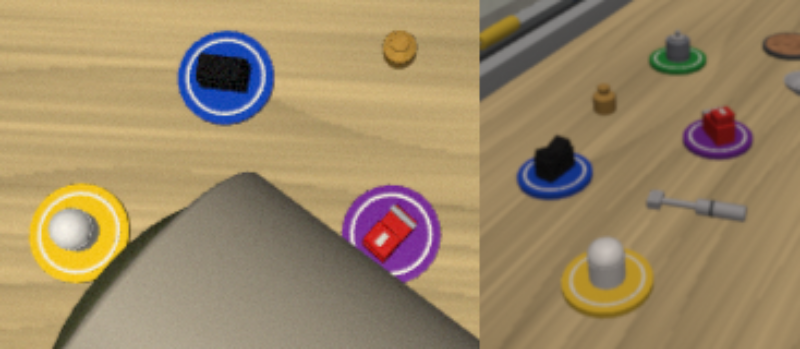

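All four parts stand upright and within a few mm of centre: boot on blue (224,73), cap on yellow (75,230), guard on purple (390,232), and encoder on green in the side view. The extractor has not moved.

```bash
python3 -c "
from station import bot
print(bot.sign_off())"
```

```text
the job is handed in; nothing more can be done
None
```

I put the cap on yellow, the boot on blue, the encoder on green and the guard on purple, parking on cork along the way. All four stood upright and within about 6 mm of centre in the last pictures, and I left the extractor alone. The job is handed in at about 35 s, but the sign-off gave no verdict.

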